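Fit up brace straps in a welding frame

ROBOT

A 6-joint arm with a two-finger parallel gripper is mounted at the origin on a cart in front of the work surface, level with it; the furniture and walls round the work are solid. World frame = base frame: x ahead of the robot, y to its left, z up, the work surface at z = 0. Lengths are in mm, angles in degrees, forces in N, time in s.
With the tool pointing down it reaches from about 250 to 775 mm from the base axis. Payload 8.9 kg.
Tool frame: the origin (TCP) lies midway between the tips of the shut fingers; the grasp point (between the pads) lies 19 mm behind it; x points along the fingers, y is the direction in which the jaws open and shut, and the axes are right-handed (so a half turn about x gives the same grasp; the last joint's range is limited). The gripper opens to 85 mm and grips with 20 to 120 N. Pads are 22 mm wide; open, the fingers measure 114 mm over their backs; the gripper's body (76 mm by 85 mm) begins 54 mm behind the grasp point. The pads swing forward as they close: fully open they stand 13 mm farther back than shut.
Start: joints at [66.331, 16.656, -8.789, 64.555, 0, 82.019], TCP at [141.95, 505.444, 204.405] pointing down, gripper open.
Joint ranges: [-144.48, 144.48], [-52.06, 99.96], [-74.48, 78.29], [-112.23, 115.85], [-86.99, 84.42], [-180, 180]. Speed limits (degrees/s): [127.2, 127.2, 159.86, 180, 180, 180].

INTERFACE

Orientations are given as [roll, pitch, yaw] about the fixed x, y, z axes, in that order (R = Rz(yaw) Ry(pitch) Rx(roll)).
In Python, from rig import bot gives the robot as it stands. The module is installed in compiled form; this text tells all that it offers.
- The arm moves only by the shell command python3 -m crank 'ROWS' [FORCE]. ROWS is JSON, one flat list of numbers, 7 for each row, row after row: the closure, from -1 (fully open) to 1 (shut), so that 0 is half open, then the shift along the world's x, y, z in cm, then the turn, a rotation vector about the world's x, y, z in rad. In form: [gripper, tx, ty, tz, rx, ry, rz, gripper, tx, ty, tz, rx, ry, rz, ...]. A call has 1 to 12 rows; each row shifts and turns the commanded pose from where the row before left it; what a row does not reach is not made up. A row lasts 1/8 s, in which the tool goes at most 62.5 mm and 10.7 degrees, less where a joint would pass 70% of its speed; a pose out of reach is approached as far as the arm can. A call with a gripper value outside its range is refused whole. The fingers move at their own pace and stop on an object; FORCE is the grip in N (left out, the last holds). Time passes only in rows, so rows that do not move let the fingers close. It gives the time, the measured TCP pose, the force and the opening at its end, in the units of the state.
- bot.get_obs(): the state, without advancing time (a new reading comes with each control period).
- bot.capture(name): name is "scene" or "top" or "wrist"; returns a dict with "img" (384x512x3 uint8, red, green, blue), "fx", "fy", "cx", "cy" (pixels), "eye" and "attitude" of the camera in the world. Camera axes: x right, y down, z forward; pixel columns grow to the right and rows downward; lengths in mm; the calibration is good to about 2 mm. A picture is of the moment at which its call begins. There is no depth.
- bot.sign_off(): hands the job in, once; it reports no verdict.
Trained networks look in a picture, given as the dict that the camera call returned (one of the last four; its "shot" number tells which), for a name from the list of things; names that differ only in an ending like _2 or _b are one class to them, and where a whole thing is asked for, a point or a joint stands for the part that bears it (a point fixed in the world has none). Each returns a list of dicts, best first, with "score" (0 to 1); they miss things now and then, are a little off and sometimes report something else, mostly with a low value. They report only what shows in the picture. A call takes as long as a camera call. They do not tell look-alikes from the thing itself.
- bot.find_in(picture, label): "centre" ([x, y, z] in mm, in world coordinates, good to about 4 mm: the middle of the surface that is visible of it).
- bot.outline_of(picture, label): "region" (384x512 bool, what is visible of it).
The state is a dict: "clock": time; "qpos": joint angles; "qd": joint speeds; "effort": joint torques, N m; "position": TCP position; "tool_rot": TCP orientation; "force": force on the tool from outside, world axes, zero at the start; "torque": the same for the moment, N m; "gripper_width": finger opening in mm.
Only numpy, scipy, OpenCV 4.12 (cv2) and the standard library are available. Lean on these libraries where they do the work, as an engineer would, in place of code of your own. Each camera call takes 0.05 s, during which the arm holds its last target.

TASK

Get the straps in the fit-up frame ready for tacking: swing each strap that is there about the post at its heel, notch up against the post, until it lies straight over its hole in the front rail, and drive a drift pin down through strap and rail until its collar sits on the strap. Only when every strap is pinned, lock them: with the square-bored handwheel fitted fully home on the clamp spindle, turn it clockwise until the clamp bar is tight down, and leave wheel and pins in place; don't disturb the other things on the bench.

Things in the scene. Friction and masses are not known exactly. Their poses are not given: they have to be found in the camera images.
- frame: fixed grey fit-up frame on the bench, 235 x 370 mm, three lanes 100 mm apart, left (+y) to right; origin under its centre, x away from the robot along the lanes, z up. Front rail (40 mm wide, 10 thick) 90 mm in front of the origin, rear bar with posts 100 mm behind it, tops of both 46 mm up; open below. The clamp bridge, 102 mm high, spans all lanes 35 mm behind the origin; its bar hangs 6 mm over the straps while open.
- rail_hole_1 (a point): left (+y) hole of the front rail, 16.5 mm wide, right through the 10 mm thick rail with open air below: its centre at the rail's top face. Axes as the frame's: x points to the post of the same number, z up.
- post_1 (a point): left (+y) fixed post on the rear bar, 16 mm in diameter, 27 mm tall: centre of its foot, level with the rail's top and 190 mm behind rail hole 1.
- rail_hole_2 (a point): middle hole of the front rail, 16.5 mm wide, right through the 10 mm thick rail with open air below: its centre at the rail's top face. Axes as the frame's: x points to the post of the same number, z up.
- post_2 (a point): middle fixed post on the rear bar, 16 mm in diameter, 27 mm tall: centre of its foot, level with the rail's top and 190 mm behind rail hole 2.
- rail_hole_3 (a point): right (-y) hole of the front rail, 16.5 mm wide, right through the 10 mm thick rail with open air below: its centre at the rail's top face. Axes as the frame's: x points to the post of the same number, z up.
- post_3 (a point): right (-y) fixed post on the rear bar, 16 mm in diameter, 27 mm tall: centre of its foot, level with the rail's top and 190 mm behind rail hole 3.
- strap_1_hole (a point): loose flat strap of the left (+y) lane (may be absent), 271 x 40 x 8 mm, 0.45 kg: centre of its 17 mm hole, half-way up its thickness. x runs along it to the heel, cut to a 90 degree V; with the V on the post, the post's axis is 190 mm ahead (+x). Heel starts 6 to 20 mm short of the post. Free end 75 mm behind (-x), clear of the rail: grip or push 55 mm behind.
- strap_2_hole (a point): loose flat strap of the middle lane (may be absent), 271 x 40 x 8 mm, 0.45 kg: centre of its 17 mm hole, half-way up its thickness. x runs along it to the heel, cut to a 90 degree V; with the V on the post, the post's axis is 190 mm ahead (+x). Heel starts 6 to 20 mm short of the post. Free end 75 mm behind (-x), clear of the rail: grip or push 55 mm behind.
- strap_3_hole (a point): loose flat strap of the right (-y) lane (may be absent), 271 x 40 x 8 mm, 0.45 kg: centre of its 17 mm hole, half-way up its thickness. x runs along it to the heel, cut to a 90 degree V; with the V on the post, the post's axis is 190 mm ahead (+x). Heel starts 6 to 20 mm short of the post. Free end 75 mm behind (-x), clear of the rail: grip or push 55 mm behind.
- pin_1_mid (a point): steel drift pin, 96 mm long, 0.11 kg: half-way up its axis, at the underside of its collar; z towards the head. Above: collar 26 mm wide, 5 thick, then a round grip 16 mm wide, 43 tall, red band. Below: 48 mm shank, 15 mm wide for 22 mm, then tapering to 8 mm at the tip. Driven home, the collar rests on the strap. Any pin fits any hole; one or two are spare.
- pin_2_mid (a point): steel drift pin, 96 mm long, 0.11 kg: half-way up its axis, at the underside of its collar; z towards the head. Above: collar 26 mm wide, 5 thick, then a round grip 16 mm wide, 43 tall, red band. Below: 48 mm shank, 15 mm wide for 22 mm, then tapering to 8 mm at the tip. Driven home, the collar rests on the strap. Any pin fits any hole; one or two are spare.
- pin_3_mid (a point): steel drift pin, 96 mm long, 0.11 kg: half-way up its axis, at the underside of its collar; z towards the head. Above: collar 26 mm wide, 5 thick, then a round grip 16 mm wide, 43 tall, red band. Below: 48 mm shank, 15 mm wide for 22 mm, then tapering to 8 mm at the tip. Driven home, the collar rests on the strap. Any pin fits any hole; one or two are spare.
- pin_4_mid (a point): steel drift pin, 96 mm long, 0.11 kg: half-way up its axis, at the underside of its collar; z towards the head. Above: collar 26 mm wide, 5 thick, then a round grip 16 mm wide, 43 tall, red band. Below: 48 mm shank, 15 mm wide for 22 mm, then tapering to 8 mm at the tip. Driven home, the collar rests on the strap. Any pin fits any hole; one or two are spare.
- pin_stand: fixed green pin stand, 115 x 115 mm (145 mm along y at its feet), 64 mm tall; origin under its centre. The four pins hang by their collars in its holes, two by two, 55 mm apart along its x and y.
- handwheel_mid (a point): black handwheel, 86 mm across, 52 tall, 0.25 kg, standing flat: half-way up its axis, 26 mm over its underside; z up. Rim and four spokes (along x and y) are the lowest 13 mm; above, a square boss 28 mm wide, flats square to x and y, rises to the top: grip it about 14 mm above this point. Bore from below: square, 16 mm wide, 26 deep, flats square to x and y.
- spindle_seat (a point): clamp spindle, upright in the middle of the bridge: centre of its collar's top face (106 mm over the bench), where the handwheel's underside rests when home. Its 14 mm square with bevelled top rises 22 mm above this, flats square to this point's x and y, which turn with it.
- spindle (a joint): turn of the spindle in rad: 0 fully open, grows clockwise seen from above, lowering the clamp bar. The bar bites on the straps from about 1.35; hard stop at 1.45. Stays where left; friction 0.12 N m.
- tape_measure: bystander: yellow tape measure standing on edge, 35 x 73 x 69 mm; origin at its foot
- steel_block_2: bystander: dark steel packing block, 30 x 75 x 30 mm; origin under its centre
- steel_block_1: bystander: ground steel block, 40 x 50 x 40 mm; origin under its centre
Things that resemble listed ones, but are neither listed nor needed, are in the scene too. What is shaped like the part that bears pin_2_mid but purple is not meant.

How it is judged:
By the outcome, as a careful person would: the job done as asked, in the order asked, and still so for the second after the job is handed in, with the robot touching nothing.
Of strap_1, strap_2, strap_3 only 2 to 3 are there at a start; the rules pass over those that are not, and their reading is None.
At some moment in a run one of handwheel may be knocked a few centimetres aside while the robot is not near it.
Once in a run the grip may slacken for a moment while it holds something.
It also fails if it takes over 210 s, if anything falls off the work surface, if the arm or the gripper's body presses on something with over 40 N, if the wrist force passes 120 N, or if a joint passes its speed limit or range.

## Working session

There is one attempt and no reset: what is moved stays moved. The work goes in short steps, Python scripts to look and compute and a shell command to move; the robot and the scene stay as the last step left them, time stands still between calls to the robot, and variables do not carry over. Pictures are saved under pics/ and viewed, and the job is handed in when it is done.

```bash
mkdir -p pics; ls
cat > h.py <<'E'
import numpy as np, cv2
from scipy.spatial.transform import Rotation as R
from rig import bot
def att(c):
    a=np.array(c["attitude"],float)
    if a.shape==(3,3): return a
    if a.size==3: return R.from_euler('xyz',a,degrees=True).as_matrix()
    return R.from_quat(a).as_matrix()
def proj(c,p):
    p=np.atleast_2d(np.array(p,float)); q=(p-np.array(c["eye"]))@att(c)
    return np.c_[c["fx"]*q[:,0]/q[:,2]+c["cx"],c["fy"]*q[:,1]/q[:,2]+c["cy"]]
def unproj(c,uv,z):
    uv=np.atleast_2d(np.array(uv,float))
    d=np.c_[(uv[:,0]-c["cx"])/c["fx"],(uv[:,1]-c["cy"])/c["fy"],np.ones(len(uv))]@att(c).T
    e=np.array(c["eye"]); return e+d*((z-e[2])/d[:,2])[:,None]
def save(c,name,crop=None,k=1):
    im=cv2.cvtColor(c["img"],cv2.COLOR_RGB2BGR)
    if crop: u0,v0,u1,v1=crop; im=im[v0:v1,u0:u1]
    if k!=1: im=cv2.resize(im,None,fx=k,fy=k,interpolation=cv2.INTER_CUBIC)
    cv2.imwrite("pics/"+name+".png",im)
E
python3 - <<'E'
from h import *
for n in ["scene","top","wrist"]:
    c=bot.capture(n); save(c,n+"0",k=1.5)
    print(n,c["eye"],c["attitude"],c["fx"],c["fy"],c["cx"],c["cy"])
print(bot.get_obs())
E
```

```text
pics
scene [-212.97321648 -646.28801618  736.05128176] [-122.2627592     1.05060214  -50.74115877] 405.6011302094169 405.6011302094169 259.750896763097 190.35685590148503
top [ 403.55294933  -14.66083933 1239.90976846] [-174.10691118    1.12796704  -88.58555307] 349.3952590739325 349.3952590739325 256.7763730701528 189.41816581917087
wrist [ 65.09852707 527.58663226 373.64186316] [1.61878287e+02 6.65381211e-02 7.43477334e+01] 295.7883906082669 295.7883906082669 258.4826162167187 188.48883673372194
{'clock': 0.15, 'qpos': array([ 6.63299775e+01,  1.66828534e+01, -8.82108856e+00,  6.45548569e+01,
        4.08174108e-04,  8.20203461e+01]), 'qd': array([ 0.01705753, -0.15623591,  0.18757021, -0.02699617, -0.06793251,
        0.06789472]), 'effort': array([ 6.16689085e-04, -5.37367487e+01,  3.31521606e+01,  1.14334773e-02,
       -1.95264088e-04, -1.99414808e-05]), 'position': array([141.81231651, 505.10679536, 203.95240569]), 'tool_rot': array([ -98.37738732,   89.94119973, -114.06775616]), 'force': array([-0.9641094 ,  0.43933469,  0.23625123]), 'torque': array([ 0.02934872, -0.00949333, -0.00045529]), 'gripper_width': 85.03152985202685}
```

View pics/scene0.png

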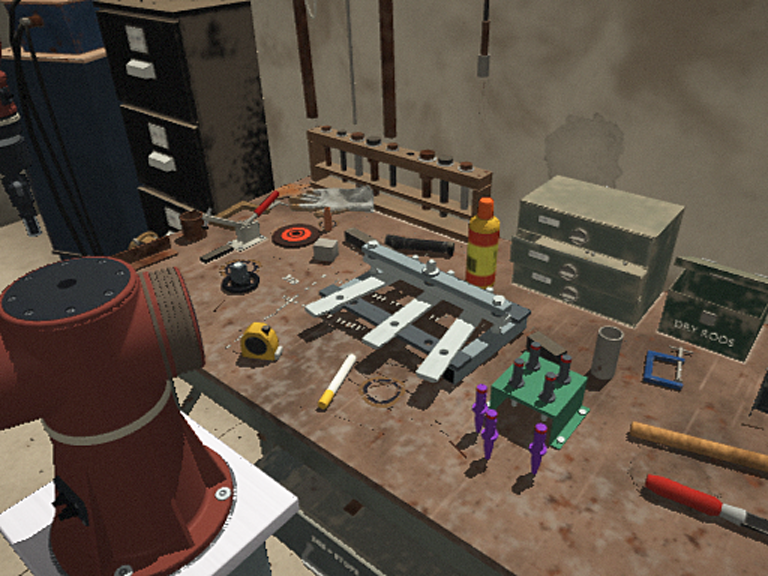

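View pics/top0.png

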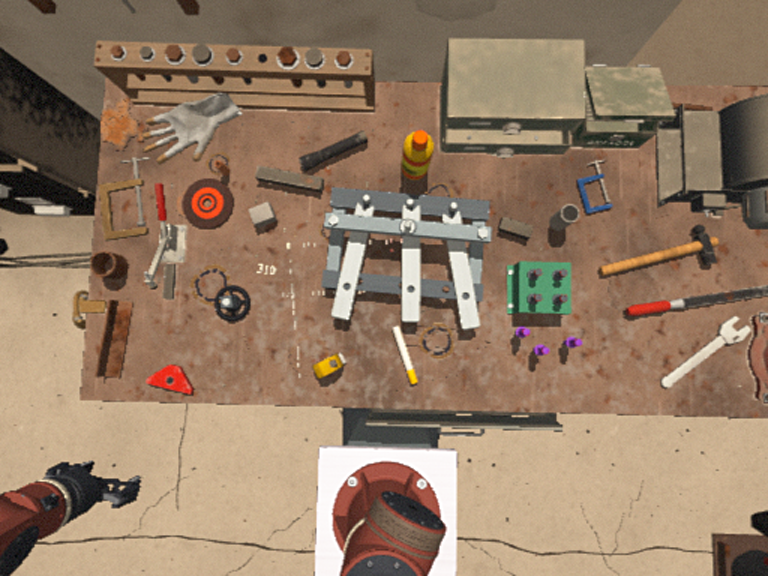

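View pics/wrist0.png

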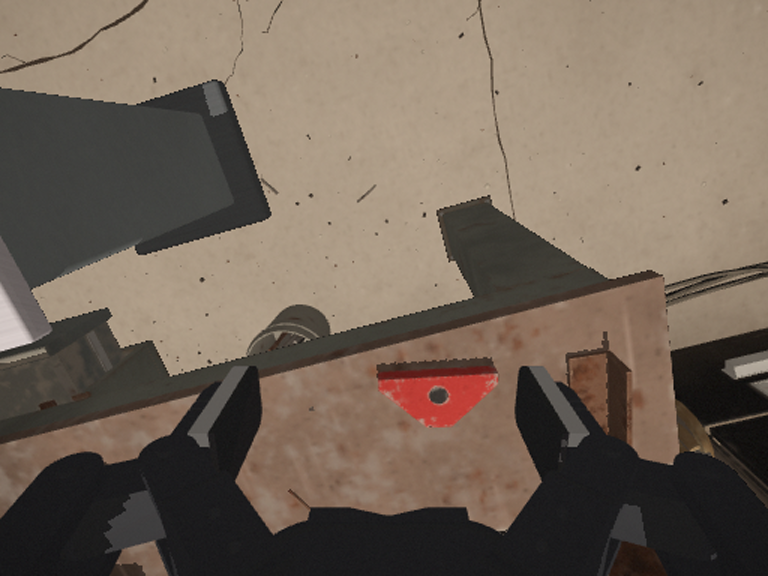

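Run:
```python
from h import *
c=bot.capture("top"); s=bot.capture("scene")
save(c,"topA",(200,110,400,260),4)
save(s,"scA",(130,140,370,320),3.3)
np.set_printoptions(precision=1,suppress=True)
for l in ["frame","strap_1_hole","pin_1_mid","pin_stand","handwheel_mid","spindle_seat","tape_measure","steel_block_1","steel_block_2"]:
    for p,n in ((c,"top"),(s,"scene")):
        print(l,n,[(np.array(d["centre"]).round(0).tolist(),round(d["score"],2)) for d in bot.find_in(p,l)])
# hand px in top
print(unproj(c,np.array([[232,303],[207,203]])/1.5,40))
```

```text
frame top [([647.0, -34.0, 103.0], 0.73), ([644.0, -30.0, 46.0], 0.57)]
frame scene [([628.0, -104.0, 56.0], 0.89)]
strap_1_hole top [([555.0, 95.0, 57.0], 0.69)]
strap_1_hole scene [([540.0, 98.0, 55.0], 0.72)]
pin_1_mid top [([501.0, -366.0, 89.0], 0.42)]
pin_1_mid scene [([493.0, -375.0, 83.0], 0.75)]
pin_stand top [([526.0, -330.0, 66.0], 0.74), ([555.0, -43.0, 54.0], 0.24), ([501.0, -370.0, 88.0], 0.21)]
pin_stand scene [([510.0, -379.0, 59.0], 0.87), ([628.0, -104.0, 56.0], 0.41), ([528.0, -50.0, 56.0], 0.41)]
handwheel_mid top [([479.0, 372.0, 13.0], 0.86), ([344.0, 135.0, 62.0], 0.65), ([647.0, -25.0, 48.0], 0.34)]
handwheel_mid scene [([468.0, 361.0, 12.0], 0.82), ([531.0, -50.0, 54.0], 0.26)]
spindle_seat top [([649.0, -33.0, 106.0], 0.59), ([648.0, -27.0, 45.0], 0.28)]
spindle_seat scene [([642.0, -35.0, 108.0], 0.43)]
tape_measure top [([479.0, 372.0, 14.0], 0.6), ([343.0, 136.0, 63.0], 0.58)]
tape_measure scene [([334.0, 127.0, 41.0], 0.82), ([544.0, -373.0, 85.0], 0.65), ([515.0, -169.0, 50.0], 0.41), ([674.0, 302.0, 32.0], 0.38), ([490.0, -372.0, 84.0], 0.37)]
steel_block_1 top [([668.0, -287.0, 27.0], 0.8), ([686.0, 308.0, 41.0], 0.59), ([651.0, -22.0, 46.0], 0.47)]
steel_block_1 scene [([634.0, -103.0, 53.0], 0.7), ([678.0, 305.0, 31.0], 0.62), ([665.0, -297.0, 32.0], 0.52)]
steel_block_2 top [([668.0, -287.0, 27.0], 0.8), ([686.0, 308.0, 41.0], 0.59), ([651.0, -22.0, 46.0], 0.47)]
steel_block_2 scene [([634.0, -103.0, 53.0], 0.7), ([678.0, 305.0, 31.0], 0.62), ([665.0, -297.0, 32.0], 0.52)]
[[475.  364.2  40. ]
 [709.4 436.4  40. ]]
```

```bash
sleep 1; ls pics
```

```text
scA.png
scene0.png
top0.png
topA.png
wrist0.png
```

View pics/topA.png

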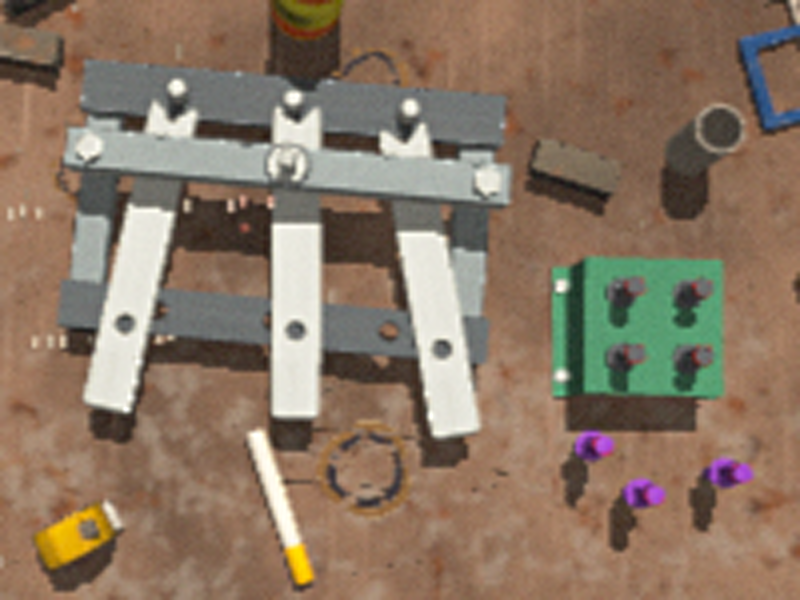

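View pics/scA.png

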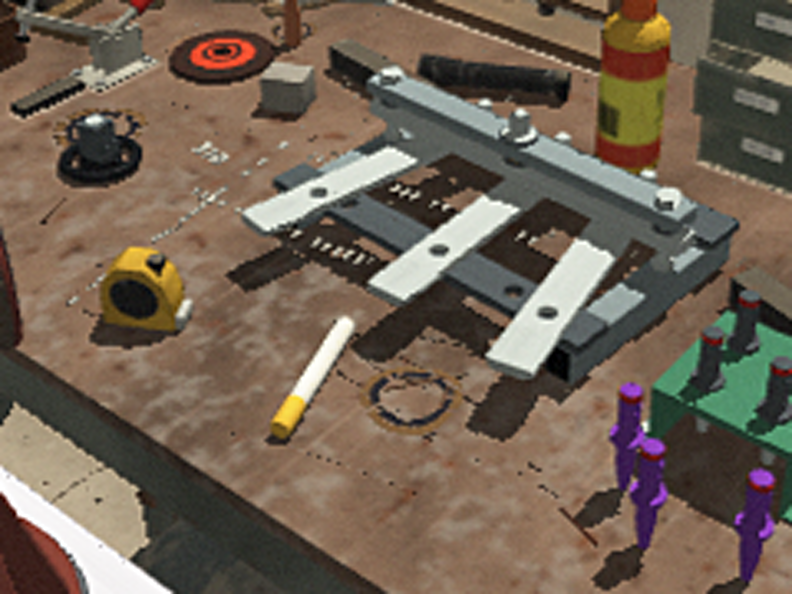

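Run:
```python
from h import *
np.set_printoptions(precision=3,suppress=True)
o=bot.get_obs(); print(R.from_euler('xyz',o["tool_rot"],degrees=True).as_matrix())
c=bot.capture("top")
P=lambda pts,z:unproj(c,np.array(pts)/4+[200-.375,110-.375],z)[:,:2]
print("posts",P([[177,88],[293,99],[410,106]],73))
print("spindle",P([[289,163]],128))
print("holes",P([[158,310],[268,318],[390,328]],46))
print("strapholes",P([[125,324],[296,330],[441,349]],54))
print("pins",P([[632,285],[698,287],[632,352],[698,352]],110))
print("wheel",unproj(c,np.array([[232,300]])/1.5-.33,52))
save(c,"whl",(120,170,190,230),8)
```

```text
[[ 0.     0.27   0.963]
 [-0.     0.963 -0.27 ]
 [-1.     0.     0.   ]]
posts [[ 721.007   60.293]
 [ 713.329  -38.962]
 [ 709.181 -138.531]]
spindle [[645.791 -35.64 ]]
holes [[ 532.747   72.824]
 [ 527.97   -21.914]
 [ 521.726 -126.525]]
strapholes [[ 519.221  100.093]
 [ 517.403  -45.923]
 [ 504.011 -169.193]]
pins [[ 554.855 -315.722]
 [ 554.4   -368.833]
 [ 500.385 -315.462]
 [ 501.607 -368.328]]
wheel [[482.298 362.033  52.   ]]
```

View pics/whl.png

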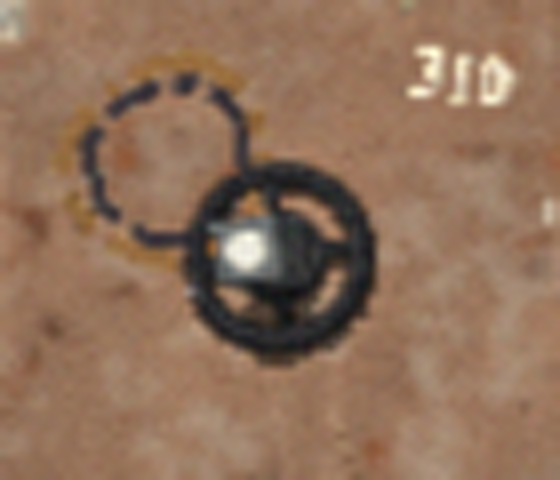

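```bash
python3 -m crank '[-1,3.3,-4.4,1,0,0,0.018,-1,3.3,-4.4,1,0,0,0.018,-1,3.3,-4.4,1,0,0,0.018,-1,3.3,-4.4,1,0,0,0.018,-1,3.3,-4.4,1,0,0,0.018,-1,3.3,-4.4,1,0,0,0.018,-1,3.3,-4.4,1,0,0,0.018,-1,3.3,-4.4,1,0,0,0.018,-1,3.3,-4.4,1,0,0,0.018,-1,3.3,-4.4,1,0,0,0.018,-1,3.3,-4.4,1,0,0,0.018,-1,0,0,0,0,0,0]'
python3 - <<'E'
from h import *
o=bot.get_obs(); print(o["position"],o["qpos"])
c=bot.capture("wrist"); save(c,"w1",k=1.5); print(c["eye"],c["attitude"])
E
```

```text
clock: 2.7
position: [506.9, 18.5, 314.3]
tool_rot: [-37.8, 89.9, -42.4]
force: [-1.0, 1.0, -0.5]
gripper_width: 85.4
[506.90975829  18.50111567 314.29234877] [-6.15055886e+00  1.26626242e+01  2.26988860e+00  7.95639652e+01
 -3.17311591e-02 -1.58878751e+00]
[427.32071417  25.76477019 483.96298977] [1.61827272e+02 4.21857536e-02 8.54757648e+01]
```

View pics/w1.png

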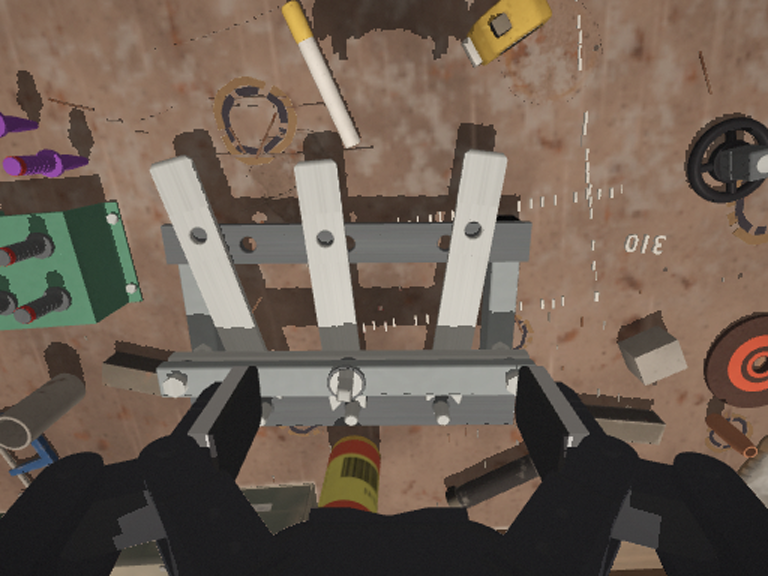

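Run:
```python
from h import *
c=bot.capture("wrist"); save(c,"w2",(95,90,365,290),2.96); np.save("c1.npy",c,allow_pickle=True)
```

```text
(no output)
```

View pics/w2.png

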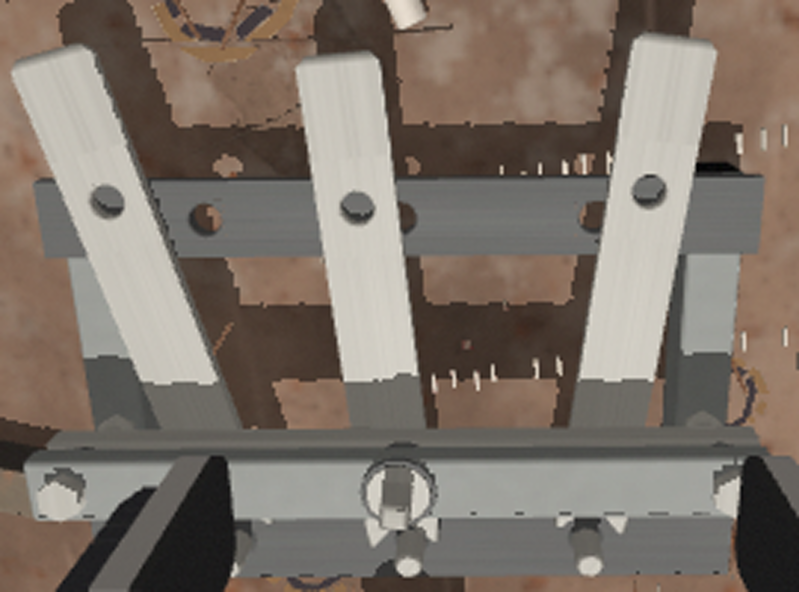

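```bash
cat > frame.py <<'E'
from h import *
from scipy.optimize import least_squares
np.set_printoptions(precision=1,suppress=True)
c=np.load("c1.npy",allow_pickle=True).item(); t=bot.capture("top")
W=lambda a:np.array(a,float)/2.96+[95-.33,90-.33]
T=lambda a:np.array(a,float)/4+[200-.375,110-.375]
obs=[(c,W([205,219]),(-90,-100,46)),(c,W([407,567]),(100,0,73)),(c,W([590,566]),(100,100,73)),
(t,T([177,87]),(100,100,73)),(t,T([293,98]),(100,0,73)),(t,T([410,105]),(100,-100,73)),(t,T([390,329]),(-90,-100,46)),
]
def wld(p,q):
    a=np.radians(p[2]);q=np.array(q,float)
    return np.array([p[0]+np.cos(a)*q[0]-np.sin(a)*q[1],p[1]+np.sin(a)*q[0]+np.cos(a)*q[1],q[2]])
def res(p,sel=None):
    return np.concatenate([(proj(cc,wld(p,q))[0]-uv)*(1 if cc is c else 1.5) for cc,uv,q in obs])
if __name__=="__main__":
    r=least_squares(res,[615,-33,-3.4]); print(r.x); print(res(r.x).reshape(-1,2))
    for sub in (obs[:3],obs[3:]):
        o2=obs; obs=sub; r2=least_squares(res,[615,-33,-3.4]); print("sub",r2.x); obs=o2
    p=r.x
    for i,y in ((1,100),(2,0),(3,-100)): print(i,"hole",wld(p,(-90,y,46)),"post",wld(p,(100,y,46)))
    print("spindle",wld(p,(35,0,106)))
    for n,w,tt in (("s1",[649,191],[125,324]),("s2",[357,208],[296,330]),("s3",[107,201],[441,349])):
        print(n,unproj(c,W(w),54)[0],unproj(t,T(tt),54)[0])
    E={"s1":([673,40],[615,378]),"s2":([339,58],[381,375]),"s3":([54,58],[180,381])}
    for n,(a,b) in E.items():
        A=unproj(c,W(a),54)[0];B=unproj(c,W(b),54)[0];d=B-A;print(n,"end",A,"yaw",np.degrees(np.arctan2(d[1],d[0])))
E
python3 frame.py
```

```text
[615.7 -31.5  -3.9]
[[-0.7  0.5]
 [ 0.1  0.1]
 [-0.3 -0. ]
 [-0.5 -0.2]
 [-0.2 -0.5]
 [-0.2  0.6]
 [-0.6  0.8]]
sub [615.4 -30.8  -4.2]
sub [615.9 -32.8  -3.5]
1 hole [532.8  74.4  46. ] post [722.3  61.4  46. ]
2 hole [525.9 -25.3  46. ] post [715.4 -38.4  46. ]
3 hole [ 519.  -125.1   46. ] post [ 708.6 -138.1   46. ]
spindle [650.6 -33.9 106. ]
s1 [519.7 101.7  54. ] [519.2 100.1  54. ]
s2 [517.  -44.2  54. ] [517.4 -45.9  54. ]
s3 [ 503.7 -168.3   54. ] [ 504.  -169.2   54. ]
s1 end [448.2 114.4  54. ] yaw -10.839209122100417
s2 end [444.1 -43.8  54. ] yaw 0.40270829352887694
s3 end [ 433.6 -178.8   54. ] yaw 9.586986800375282
```

```bash
python3 -m crank '[-0.5,0,0,0,0,0,0,-0.5,0,0,0,0,0,0]'
python3 - <<'E'
from h import *
o=bot.get_obs();p=o["position"];m=R.from_euler('xyz',o["tool_rot"],degrees=True).as_matrix()
print(p,np.degrees(np.arctan2(m[1,1],m[0,1])), m[:,0])
E
```

```text
clock: 3.1
position: [504.5, 22.2, 314.6]
tool_rot: [5.7, 90.0, 1.5]
force: [0.4, 0.1, 0.1]
gripper_width: 64.0
[504.54589176  22.24317152 314.57127238] 85.73308546962112 [ 1.97482163e-04  5.08538283e-06 -9.99999980e-01]
```

```bash
python3 -m crank '[-0.5,-0.97,2.24,-4.5,0,0,-0.03,-0.5,-0.97,2.24,-4.5,0,0,-0.03,-0.5,-0.97,2.24,-4.5,0,0,-0.03,-0.5,-0.97,2.25,-4.5,0,0,-0.024,-0.5,0,0,0,0,0,0,-0.5,0,0,-2.5,0,0,0,-0.5,0,0,-2.5,0,0,0,-0.5,0,0,-2.5,0,0,0,-0.5,0,0,-2.6,0,0,0,-0.5,0,0,0,0,0,0]' 45
python3 - <<'E'
from h import *
o=bot.get_obs();p=o["position"];m=R.from_euler('xyz',o["tool_rot"],degrees=True).as_matrix()
print(p,np.degrees(np.arctan2(m[1,1],m[0,1])))
c=bot.capture("wrist"); save(c,"w3",k=1.5)
E
```

```text
clock: 4.35
position: [466.4, 110.7, 33.7]
tool_rot: [-144.3, 90.0, -155.2]
force: [-0.3, 0.1, -0.1]
gripper_width: 64.2
[466.35595603 110.66497851  33.68978767] 79.1399973048991
```

View pics/w3.png

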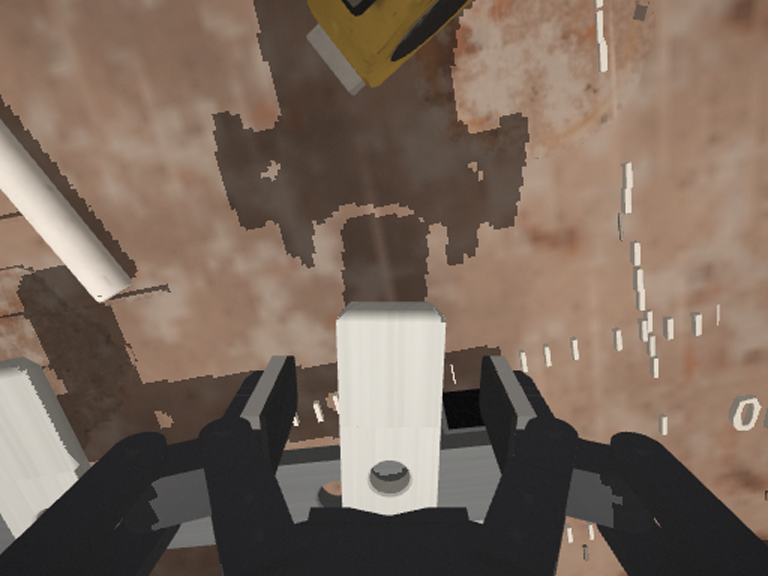

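```bash
python3 -m crank '[1,0,0,0,0,0,0,1,0,0,0,0,0,0,1,0,0,0,0,0,0]' 45
```

```text
clock: 4.78
position: [466.7, 111.2, 34.0]
tool_rot: [15.5, 89.9, 4.6]
force: [0.4, 0.4, -0.1]
gripper_width: 9.5
```

Run:
```python
from h import *
c=bot.capture("wrist"); save(c,"w4",k=1.5)
c=bot.capture("scene"); save(c,"s4",(180,140,380,290),4)
print(bot.get_obs()["gripper_width"])
```

```text
-0.06050837892279602
```

View pics/w4.png

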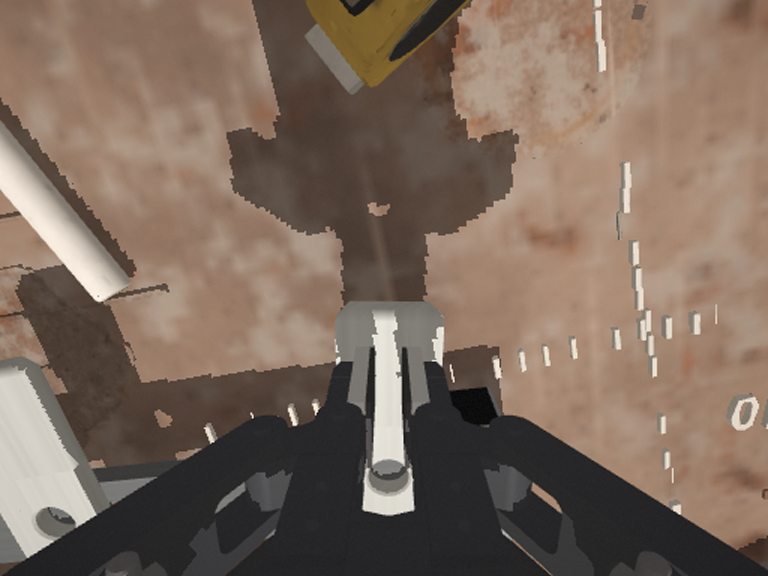

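View pics/s4.png

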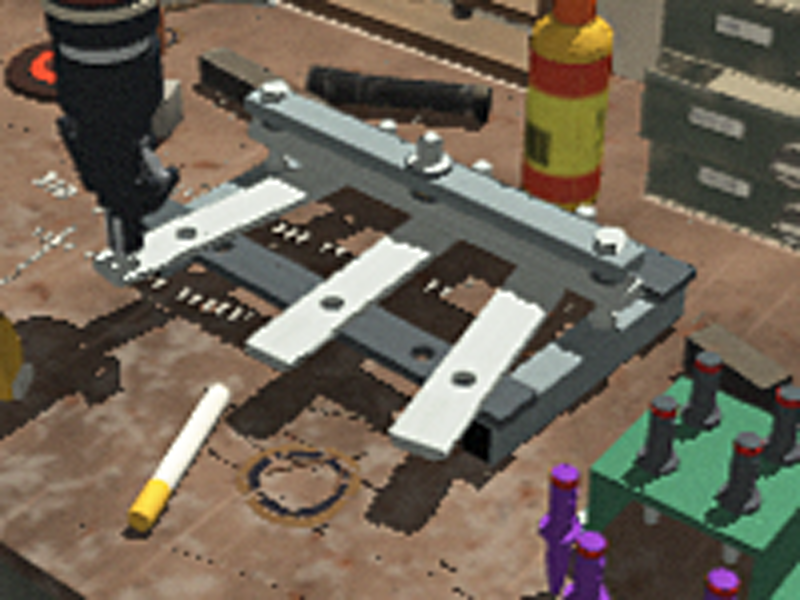

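Run:
```python
from h import *
o=bot.get_obs();p=o["position"];print(p)
w=bot.capture("wrist");s=bot.capture("scene")
for z in (34,54,74): 
    q=p.copy();q[2]=z
    print(z,proj(w,q)*1.5,(proj(s,q)-[180,140])*4)
print(proj(w,[466,112,54])*1.5)
save(s,"s5",(190,160,260,220),10)
save(w,"w5",(190,180,330,285),5)
```

```text
[466.32116571 111.16867141  33.70366221]
34 [[385.77112688 338.07821849]] [[128.86272091 279.9477703 ]]
54 [[385.5495435  360.95035081]] [[126.70374705 258.07011829]]
74 [[385.27100451 389.70151726]] [[124.50652281 235.8048615 ]]
[[387.5598142  359.82653632]]
```

View pics/s5.png

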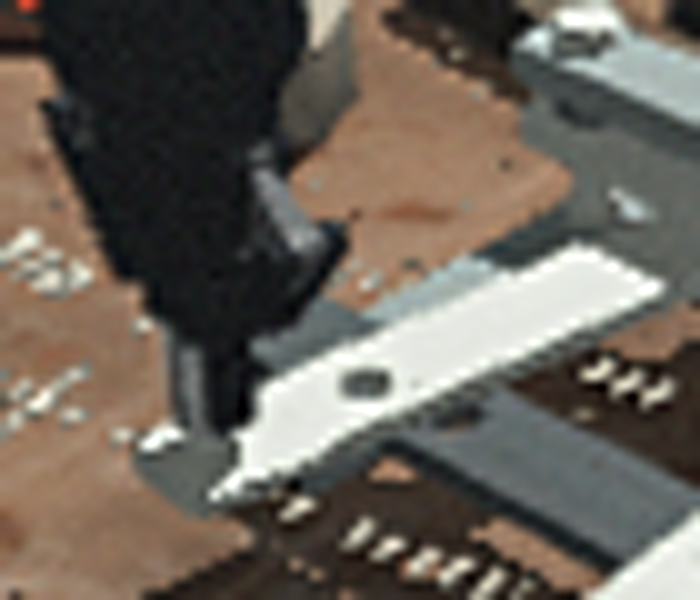

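View pics/w5.png

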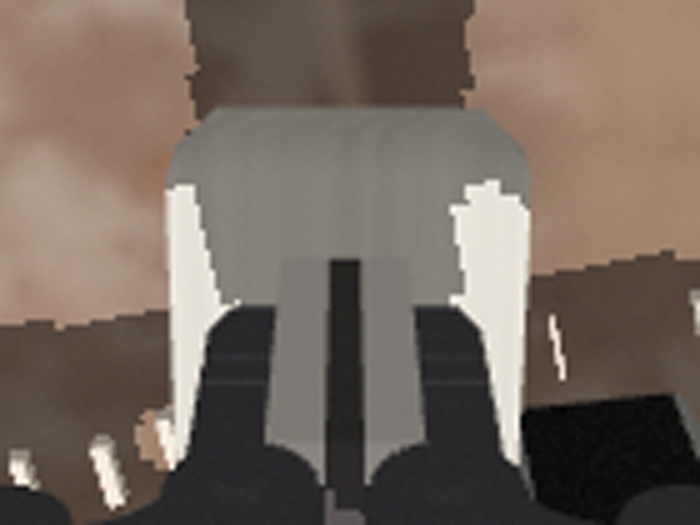

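```bash
python3 -m crank '[1,0,0,3,0,0,0,1,0,0,3,0,0,0,1,0,0,0,0,0,0]'
python3 - <<'E'
from h import *
o=bot.get_obs();p=o["position"];print(p,o["gripper_width"])
s=bot.capture("scene");w=bot.capture("wrist")
print((proj(s,p)-[180,140])*5, proj(w,p)*1.5)
save(s,"s6",(180,140,300,230),5); save(w,"w6",k=1.5)
E
```

```text
clock: 5.35
position: [467.8, 111.3, 95.2]
tool_rot: [15.4, 89.8, 4.6]
force: [0.0, 0.6, -0.4]
gripper_width: -0.2
[467.81622771 111.31336952  95.24628648] -0.16376509925812963
[[154.29319337 263.47975659]] [[386.42735879 341.11038213]]
```

View pics/s6.png

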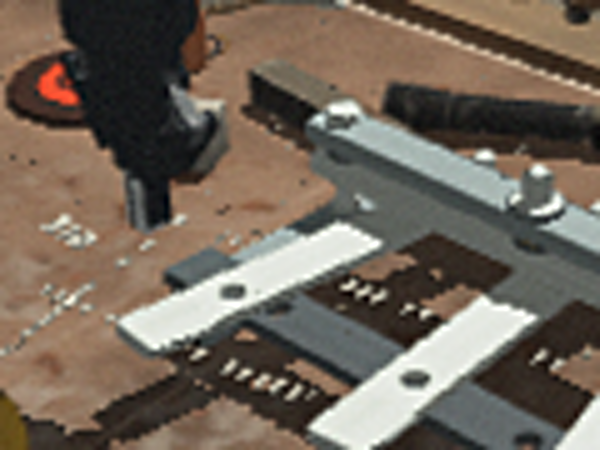

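View pics/w6.png

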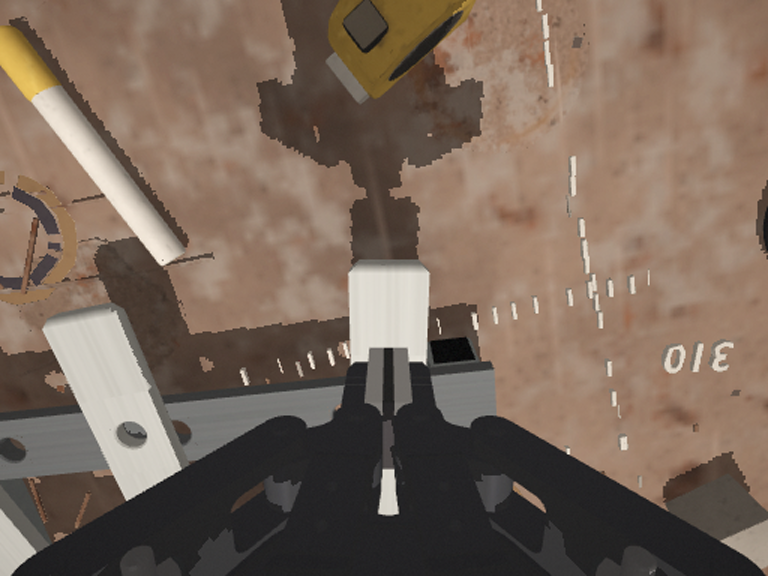

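```bash
python3 -m crank '[-0.5,0,0,0,0,0,0,-0.5,0,0,0,0,0,0,-0.5,0,0,-3,0,0,0,-0.5,0,0,-2,0,0,0,-0.5,0,0,-2,0,0,0,-0.5,0,0,-1.6,0,0,0,-0.5,0,0,0,0,0,0]' 45
python3 - <<'E'
from h import *
o=bot.get_obs();p=o["position"];print(p,o["gripper_width"],o["force"])
s=bot.capture("scene");w=bot.capture("wrist")
save(s,"s7",(180,140,300,230),5); save(w,"w7",k=1.5)
E
```

```text
clock: 6.32
position: [464.8, 111.0, 6.2]
tool_rot: [-165.1, 89.8, -176.0]
force: [-0.5, 0.7, 0.3]
gripper_width: 63.9
[464.78491172 111.0221089    6.20305871] 63.91995497794266 [-0.54615681  0.65220127  0.26999561]
```

View pics/s7.png

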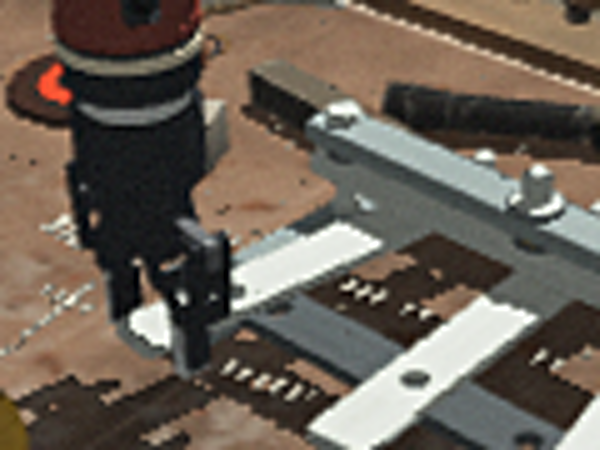

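View pics/w7.png

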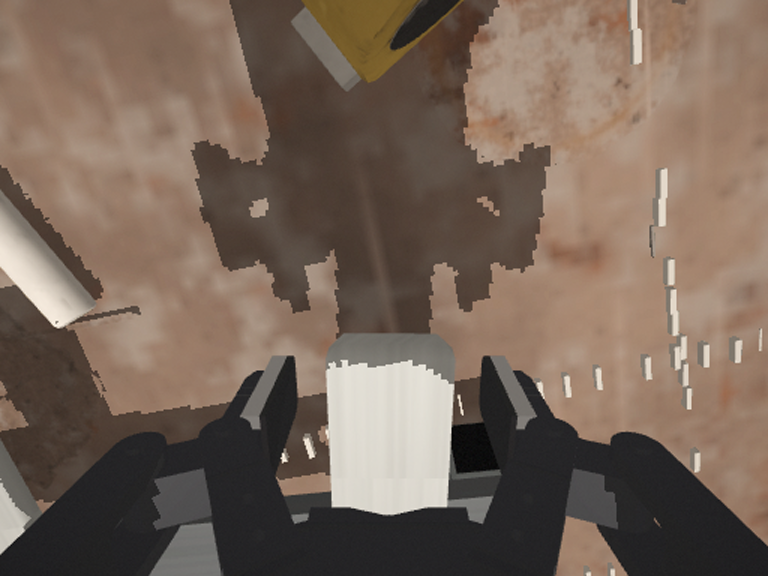

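```bash
python3 -m crank '[1,0,0,0,0,0,0,1,0,0,0,0,0,0,1,0,0,0,0,0,0]' 45
python3 - <<'E'
from h import *
o=bot.get_obs();p=o["position"];print(p,o["gripper_width"],o["force"])
s=bot.capture("scene");w=bot.capture("wrist")
save(w,"w8",k=1.5)
E
```

```text
clock: 6.8
position: [466.7, 111.2, 7.9]
tool_rot: [15.6, 89.9, 4.8]
force: [0.3, -0.0, 2.9]
gripper_width: 38.5
[466.66312658 111.19226541   7.87840231] 38.49911960473027 [ 0.33820208 -0.03320912  2.91730398]
```

View pics/w8.png

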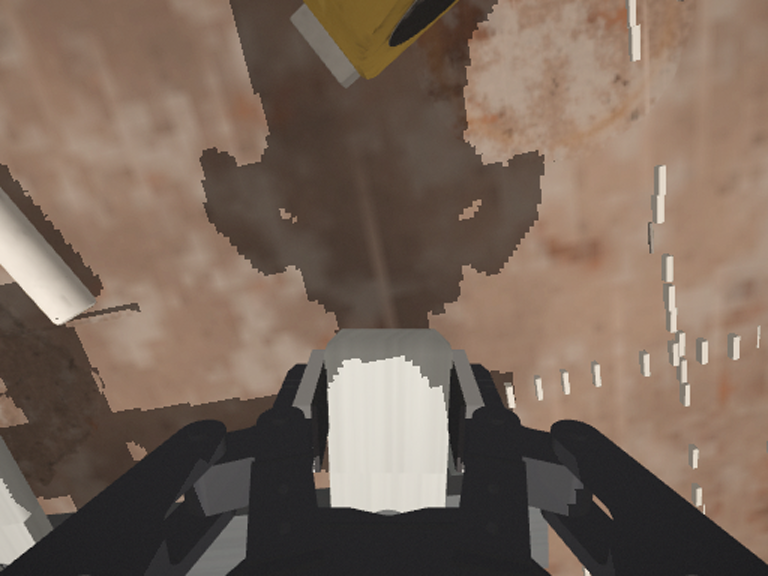

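```bash
python3 -m crank '[1,0.1,-0.55,0,0,0,0.02,1,0.1,-0.55,0,0,0,0.02,1,0.1,-0.55,0,0,0,0.02,1,0.1,-0.55,0,0,0,0.02,1,0.1,-0.55,0,0,0,0.02,1,0.1,-0.55,0,0,0,0.022,1,0.2,0,0,0,0,0,1,0.2,0,0,0,0,0,1,0.2,0,0,0,0,0,1,0.2,-0.03,0,0,0,0,1,0,0,0,0,0,0]' 45
python3 - <<'E'
from h import *
o=bot.get_obs();p=o["position"];m=R.from_euler('xyz',o["tool_rot"],degrees=True).as_matrix()
print(p,o["gripper_width"],o["force"],o["torque"],np.degrees(np.arctan2(m[1,1],m[0,1])))
w=bot.capture("wrist");save(w,"w9",k=1.5);t=bot.capture("top");save(t,"t9",(200,110,400,260),4)
E
```

```text
clock: 8.28
position: [475.6, 77.7, 7.1]
tool_rot: [-176.9, 89.6, 179.3]
force: [-16.2, 3.0, 20.6]
gripper_width: 38.8
[475.56568346  77.66109913   7.07512496] 38.758266642035586 [-16.15059971   3.03522923  20.58842165] [0.50135541 2.86569186 0.05708758] 86.16572771379012
```

View pics/t9.png

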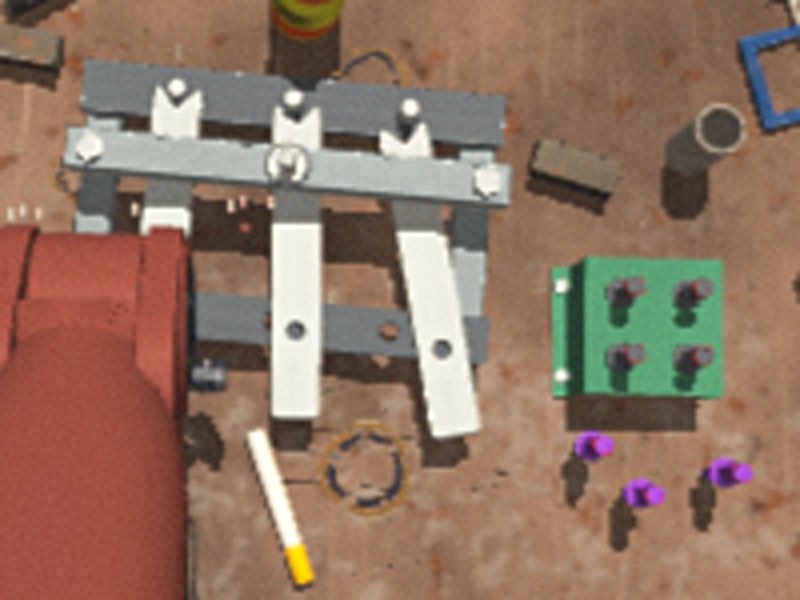

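```bash
python3 -m crank '[1,0.2,0,0,0,0,0,1,0,0,0,0,0,0]' 45; python3 -m crank '[-0.5,0,0,0,0,0,0,-0.5,0,0,0,0,0,0,-0.5,0,0,3,0,0,0,-0.5,-1,0,5,0,0,0,-0.5,-1,-1,6,0,0,0,-0.5,0,-2,6,0,0,0,-0.5,0,0,0,0,0,0,-0.5,0,0,0,0,0,0]';  python3 - <<'E'
from h import *
o=bot.get_obs();p=o["position"];m=R.from_euler('xyz',o["tool_rot"],degrees=True).as_matrix()
print(p,o["gripper_width"],o["force"],np.degrees(np.arctan2(m[1,1],m[0,1])))
w=bot.capture("wrist");save(w,"w10",k=1.5);np.save("c2.npy",w,allow_pickle=True)
a=np.array([[532.8,74.4,46],[532.8,74.4,54],[722.3,61.4,73]]);print(proj(w,a)*1.5)
E
```

```text
clock: 8.62
position: [477.5, 77.4, 7.1]
tool_rot: [-173.2, 89.6, -177.0]
force: [-16.0, 2.0, 20.5]
gripper_width: 38.7
clock: 9.62
position: [462.2, 47.8, 206.4]
tool_rot: [-46.2, 90.0, -50.2]
force: [-0.9, 0.3, -0.5]
gripper_width: 64.2
[462.1852355   47.81107426 206.40757088] 64.20839311910356 [-0.86424614  0.28445643 -0.51610953] 86.09319922034314
[[425.35747336 329.96601148]
 [426.16612244 334.12138698]
 [421.94874121 539.00108469]]
```

View pics/w10.png

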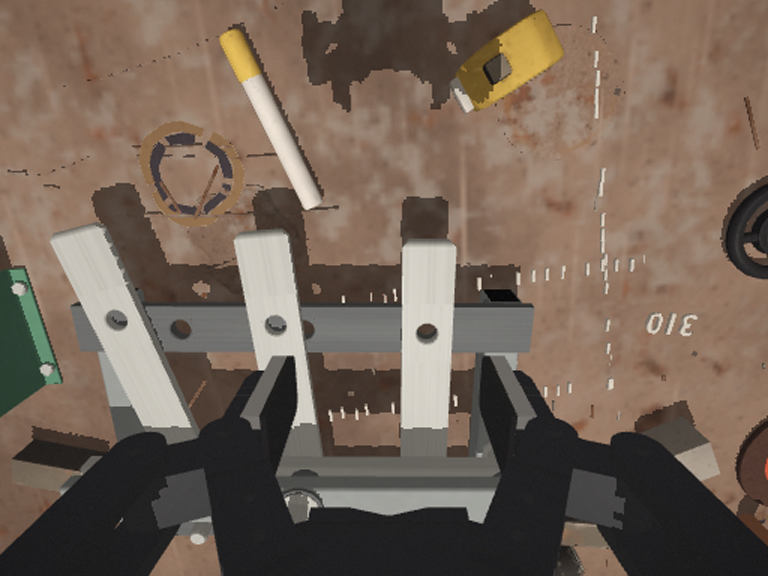

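```bash
python3 -m crank '[-0.5,0,-3.1,-2.5,0,0,0.025,-0.5,0,-3.1,-2.5,0,0,0.025,-0.5,0,-3.1,-3,0,0,0.025,-0.5,0,0,-4,0,0,0,-0.5,0,0,-3,0,0,0,-0.5,0,0,-2.5,0,0,0,-0.5,0,0,-2.3,0,0,0,-0.5,0,0,0,0,0,0,-0.5,0,0,0,0,0,0]' 45
python3 - <<'E'
from h import *
o=bot.get_obs();p=o["position"];m=R.from_euler('xyz',o["tool_rot"],degrees=True).as_matrix()
print(p,o["gripper_width"],o["force"],np.degrees(np.arctan2(m[1,1],m[0,1])))
w=bot.capture("wrist");save(w,"w11",k=1.5)
E
```

```text
clock: 10.8
position: [461.9, -44.7, 8.7]
tool_rot: [168.8, 90.0, 169.3]
force: [-0.8, -0.2, 0.9]
gripper_width: 64.2
[461.92309611 -44.73856096   8.70153135] 64.17627832256238 [-0.76097573 -0.23023462  0.90032863] 90.42909495904406
```

View pics/w11.png

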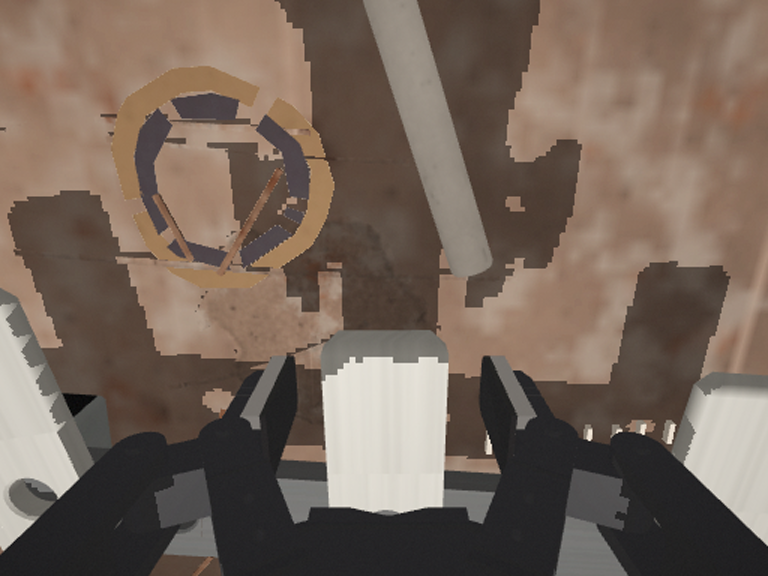

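```bash
python3 -m crank '[1,0,0,0,0,0,0,1,0,0,0,0,0,0,1,0,0,0,0,0,0]' 45; python3 -m crank '[1,0,0.58,0,0,0,-0.019,1,0,0.58,0,0,0,-0.019,1,0,0.58,0,0,0,-0.019,1,0,0.58,0,0,0,-0.018,1,0.2,0,0,0,0,0,1,0.2,0,0,0,0,0,1,0.2,0,0,0,0,0,1,0.2,0,0,0,0,0,1,0.2,0,0,0,0,0,1,0.2,0,0,0,0,0,1,0,0,0,0,0,0]' 45
python3 - <<'E'
from h import *
o=bot.get_obs();p=o["position"];m=R.from_euler('xyz',o["tool_rot"],degrees=True).as_matrix()
print(p,o["gripper_width"],o["force"],np.degrees(np.arctan2(m[1,1],m[0,1])))
E
```

```text
clock: 11.22
position: [462.8, -45.1, 9.5]
tool_rot: [-16.6, 89.9, -16.2]
force: [-1.0, 0.4, 6.3]
gripper_width: 38.7
clock: 12.6
position: [469.5, -21.4, 8.8]
tool_rot: [-176.6, 89.6, 179.5]
force: [-17.5, -0.4, 21.1]
gripper_width: 39.0
[469.47319539 -21.40869649   8.78579946] 39.02032599018958 [-17.53264663  -0.38775797  21.08124322] 86.12021835110659
```

```bash
python3 -m crank '[1,0.2,0,0,0,0,0,1,0,0,0,0,0,0,-0.5,0,0,0,0,0,0,-0.5,0,0,0,0,0,0,-0.5,0,0,3,0,0,0,-0.5,-0.5,0,5,0,0,0,-0.5,-0.45,-3.9,2,0,0,0.056,-0.5,-0.45,-3.9,0,0,0,0.056,-0.5,-0.45,-3.9,0,0,0,0.056,-0.5,-0.45,-3.9,0,0,0,0.057,-0.5,0,0,0,0,0,0]' 45;  python3 - <<'E'
from h import *
o=bot.get_obs();p=o["position"];m=R.from_euler('xyz',o["tool_rot"],degrees=True).as_matrix()
print(p,o["gripper_width"],o["force"],np.degrees(np.arctan2(m[1,1],m[0,1])))
w=bot.capture("wrist");save(w,"w12",k=1.5)
print(proj(w,[[525.9,-25.3,54],[504,-168.7,54],[449.7,-177.3,54],[437,-179.3,54]])*1.5)
E
```

```text
clock: 13.98
position: [453.4, -180.1, 108.8]
tool_rot: [-50.4, 89.9, -41.6]
force: [0.3, 1.1, -0.7]
gripper_width: 64.3
[ 453.40976789 -180.10620341  108.8344996 ] 64.34354653357042 [ 0.25195177  1.08857838 -0.7230703 ] 98.85479282778304
[[621.34661968 442.73411918]
 [392.4550735  378.51185396]
 [392.60141077 287.71479699]
 [392.66019959 264.55468319]]
```

View pics/w12.png

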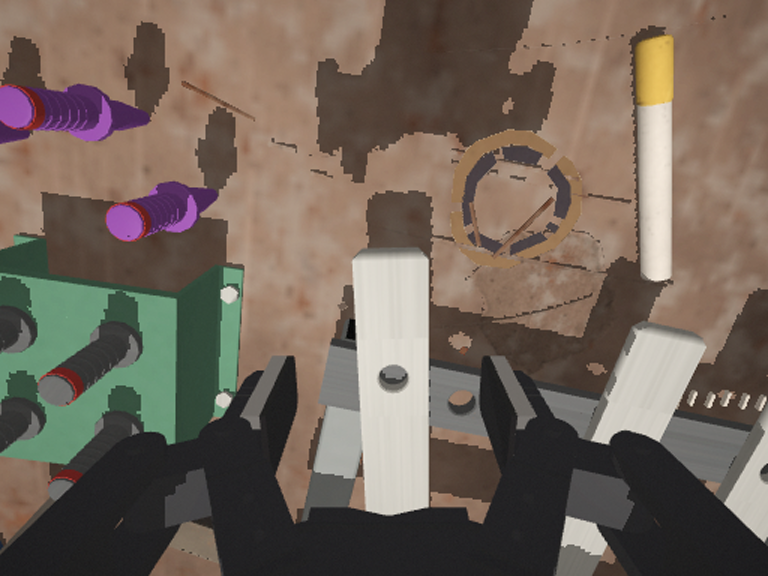

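```bash
python3 -m crank '[-0.5,0,0,-3.5,0,0,0,-0.5,0,0,-2.5,0,0,0,-0.5,0,0,-2,0,0,0,-0.5,0,0,-2,0,0,0,-0.5,0,0,0,0,0,0,-0.5,0,0,0,0,0,0]' 45;  python3 - <<'E'
from h import *
o=bot.get_obs();p=o["position"];m=R.from_euler('xyz',o["tool_rot"],degrees=True).as_matrix()
print(p,o["gripper_width"],o["force"],np.degrees(np.arctan2(m[1,1],m[0,1])))
w=bot.capture("wrist");save(w,"w13",k=1.5)
E
```

```text
clock: 14.78
position: [453.6, -177.3, 9.3]
tool_rot: [-21.8, 90.0, -12.8]
force: [-0.4, -0.0, 1.2]
gripper_width: 64.1
[ 453.61297844 -177.30041885    9.31190867] 64.05013405887578 [-0.36852505 -0.04916791  1.21027911] 99.04103043886252
```

View pics/w13.png

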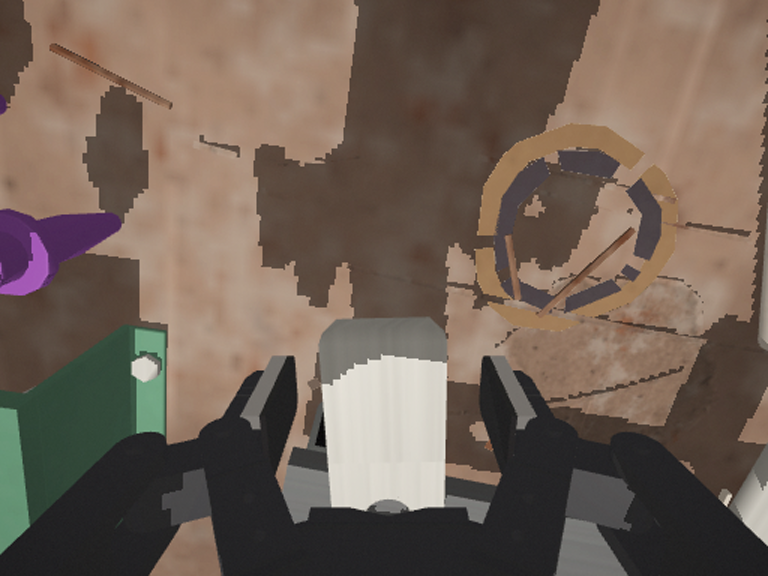

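```bash
python3 -m crank '[1,0,0,0,0,0,0,1,0,0,0,0,0,0,1,0,0,0,0,0,0]' 45; python3 -m crank '[1,0,0.62,0,0,0,-0.025,1,0,0.62,0,0,0,-0.025,1,0,0.62,0,0,0,-0.025,1,0,0.62,0,0,0,-0.025,1,0,0.62,0,0,0,-0.025,1,0,0.62,0,0,0,-0.025,1,0,0.62,0,0,0,-0.025,1,0,0.62,0,0,0,-0.025,1,0,0.62,0,0,0,-0.025,1,0,0,0,0,0,0]' 45; python3 -m crank '[1,0.25,0,0,0,0,0,1,0.25,0,0,0,0,0,1,0.25,0,0,0,0,0,1,0.25,0,0,0,0,0,1,0.2,0,0,0,0,0,1,0.2,0,0,0,0,0,1,0.2,0,0,0,0,0,1,0.2,0,0,0,0,0,1,0,0,0,0,0,0]' 45;  python3 - <<'E'
from h import *
o=bot.get_obs();p=o["position"];m=R.from_euler('xyz',o["tool_rot"],degrees=True).as_matrix()
print(p,o["gripper_width"],o["force"],np.degrees(np.arctan2(m[1,1],m[0,1])))
E
```

```text
clock: 15.2
position: [453.7, -177.9, 9.5]
tool_rot: [-29.9, 89.9, -20.9]
force: [-0.3, 1.7, 6.9]
gripper_width: 38.8
clock: 16.45
position: [453.4, -121.6, 8.9]
tool_rot: [-3.6, 90.0, -7.5]
force: [0.7, -3.2, 4.3]
gripper_width: 38.8
clock: 17.58
position: [464.9, -120.0, 7.5]
tool_rot: [166.4, 89.4, 162.6]
force: [-11.8, 1.5, 13.0]
gripper_width: 38.4
[ 464.88559    -119.95680593    7.51939886] 38.408576421907085 [-11.81966185   1.49667896  12.99991851] 86.122756581391
```

```bash
python3 -m crank '[1,0.2,-0.1,0,0,0,0,1,0.2,0,0,0,0,0,1,0,0,0,0,0,0,1,0,0,0,0,0,0]' 45;  python3 - <<'E'
from h import *
o=bot.get_obs();p=o["position"];m=R.from_euler('xyz',o["tool_rot"],degrees=True).as_matrix()
print(p,o["gripper_width"],o["force"],np.degrees(np.arctan2(m[1,1],m[0,1])))
w=bot.capture("wrist");save(w,"w14",k=1.5)
E
```

```text
clock: 18.08
position: [469.1, -121.0, 7.7]
tool_rot: [168.3, 89.4, 164.4]
force: [-17.9, 0.4, 18.0]
gripper_width: 38.7
[ 469.05483369 -120.99253482    7.72790319] 38.69909497426532 [-17.909495     0.3806235   17.98353001] 86.16066539346855
```

View pics/w14.png

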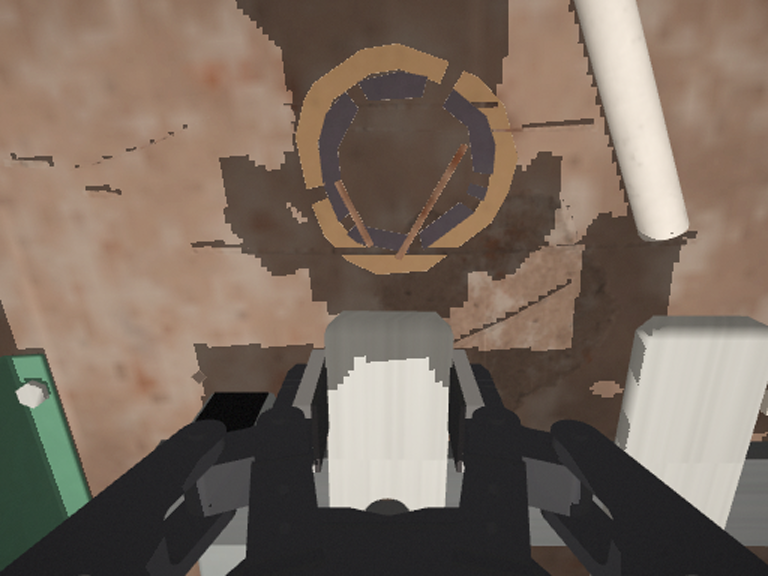

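```bash
python3 -m crank '[-0.5,0,0,0,0,0,0,-0.5,0,0,0,0,0,0,-0.5,0,0,3,0,0,0,-0.5,0,0,5,0,0,0,-0.5,0,3,6,0,0,0,-0.5,0,4,4,0,0,0,-0.5,0,3,4,0,0,0,-0.5,0,0,0,0,0,0,-0.5,0,0,0,0,0,0]';  python3 - <<'E'
from h import *
o=bot.get_obs();p=o["position"];m=R.from_euler('xyz',o["tool_rot"],degrees=True).as_matrix()
print(p,o["gripper_width"],o["force"],np.degrees(np.arctan2(m[1,1],m[0,1])))
w=bot.capture("wrist");save(w,"w15",(20,140,440,330),1.9);np.save("c2.npy",w,allow_pickle=True)
a=np.array([[532.8,74.4,54],[525.9,-25.3,54],[519,-125.1,54]]);print((proj(w,a)-[20,140])*1.9)
t=bot.capture("top");save(t,"t15",(200,110,400,260),4)
E
```

```text
clock: 19.25
position: [475.1, -24.9, 224.1]
tool_rot: [149.6, 90.0, 145.7]
force: [0.5, -0.3, -0.0]
gripper_width: 64.2
[475.07076105 -24.85873136 224.09291463] 64.23733499642023 [ 0.52209434 -0.25212278 -0.01419122] 86.15210282099291
[[610.81889252 120.92421677]
 [456.37192463 120.54875052]
 [301.70218339 120.18272107]]
```

View pics/w15.png

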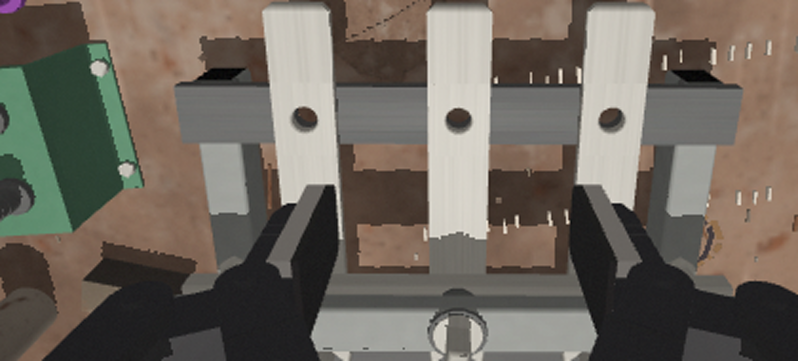

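View pics/t15.png

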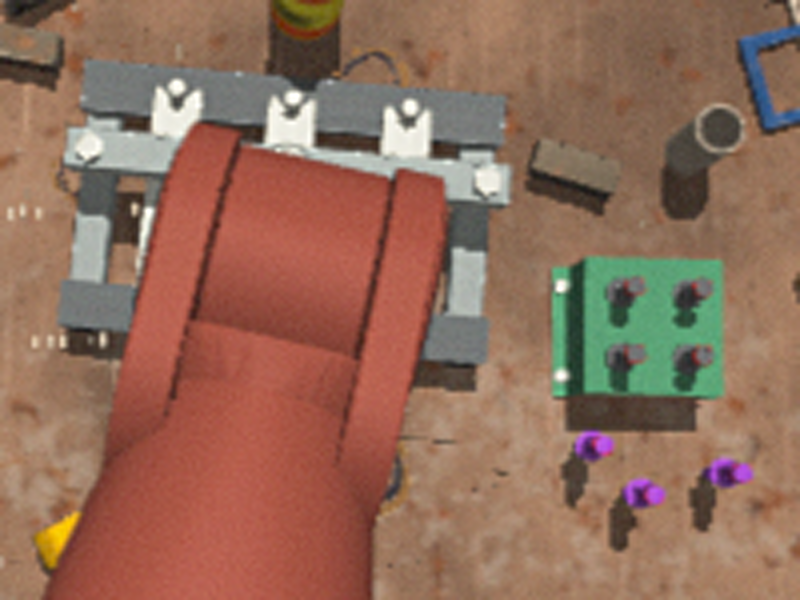

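```bash
python3 -m crank '[-0.5,0,-5,0.3,0,0,0,-0.5,-0.5,-5,0.3,0,0,0,-0.5,-0.5,-5,0.3,0,0,0,-0.5,-0.5,-5,0.3,0,0,0,-0.5,-0.5,-5,0.3,0,0,0,-0.5,-0.5,-5,0.3,0,0,0,-0.5,0,0,0,0,0,0,-0.5,0,0,0,0,0,0]';  python3 - <<'E'
from h import *
o=bot.get_obs();p=o["position"];m=R.from_euler('xyz',o["tool_rot"],degrees=True).as_matrix()
print(p,o["gripper_width"],o["force"],np.degrees(np.arctan2(m[1,1],m[0,1])))
w=bot.capture("wrist");save(w,"w16",(100,60,366,260),3);np.save("c3.npy",w,allow_pickle=True)
t=bot.capture("top");save(t,"t16",(330,160,390,215),10);np.save("t3.npy",t,allow_pickle=True)
E
```

```text
clock: 20.35
position: [449.4, -324.8, 241.5]
tool_rot: [132.4, 89.9, 128.4]
force: [-0.4, 0.1, -0.1]
gripper_width: 64.2
[ 449.37956452 -324.81474804  241.450023  ] 64.24103471174716 [-0.36482452  0.12600295 -0.09187203] 86.03935283478872
```

View pics/w16.png

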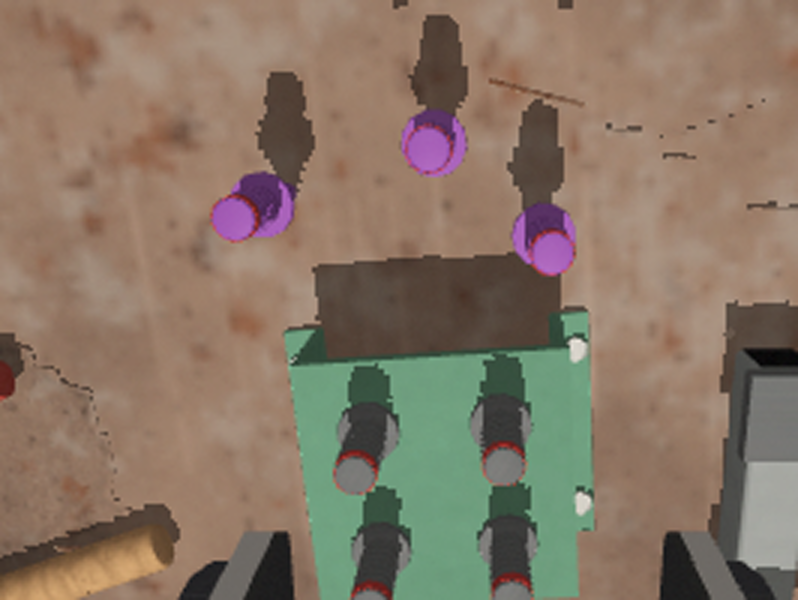

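View pics/t16.png

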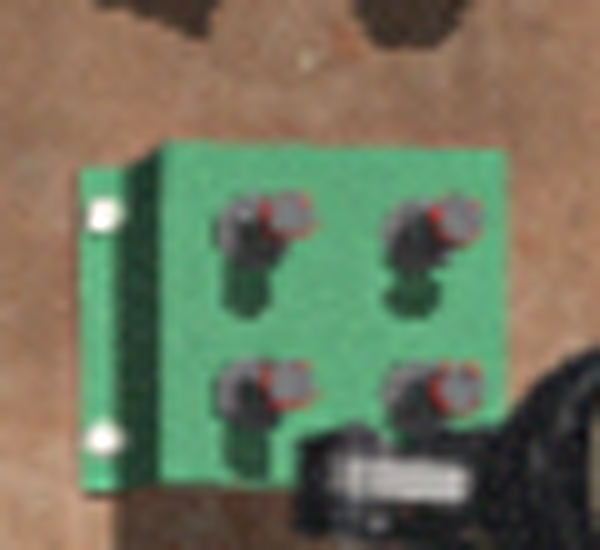

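Run:
```python
from h import *
np.set_printoptions(precision=1,suppress=True)
c=np.load("c3.npy",allow_pickle=True).item();t=np.load("t3.npy",allow_pickle=True).item()
W=lambda a:np.array(a,float)/3+[100-.33,60-.33]
T=lambda a:np.array(a,float)/10+[330-.45,160-.45]
print(unproj(c,W([[503,464],[356,472],[511,590]]),112))
print(unproj(c,W([[501,417],[369,426]]),69))
print(unproj(t,T([[292,382],[460,388],[292,213],[460,220]]),112))
```

```text
[[ 497.7 -317.4  112. ]
 [ 497.2 -371.3  112. ]
 [ 550.2 -317.4  112. ]]
[[ 495.2 -316.8   69. ]
 [ 495.4 -371.2   69. ]]
[[ 499.9 -318.5  112. ]
 [ 499.2 -372.2  112. ]
 [ 554.7 -318.8  112. ]
 [ 553.7 -372.8  112. ]]
```

```bash
python3 -m crank '[0.15,2.4,0.35,-4,0,0,0,0.15,2.5,0.38,-4,0,0,0,0.15,0,0,-3,0,0,0,0.15,0,0,0,0,0,0,0.15,0,0,0,0,0,0]' 100;  python3 - <<'E'
from h import *
o=bot.get_obs();p=o["position"];m=R.from_euler('xyz',o["tool_rot"],degrees=True).as_matrix()
print(p,o["gripper_width"],o["force"],np.degrees(np.arctan2(m[1,1],m[0,1])))
w=bot.capture("wrist");save(w,"w17",k=1.5)
E
```

```text
clock: 21.08
position: [499.6, -317.5, 134.0]
tool_rot: [-35.3, 89.9, -39.1]
force: [-0.6, -0.1, 0.3]
gripper_width: 36.3
[ 499.64133484 -317.54285802  133.98347906] 36.322016975103956 [-0.63615329 -0.12941356  0.33572036] 86.15183516269687
```

View pics/w17.png

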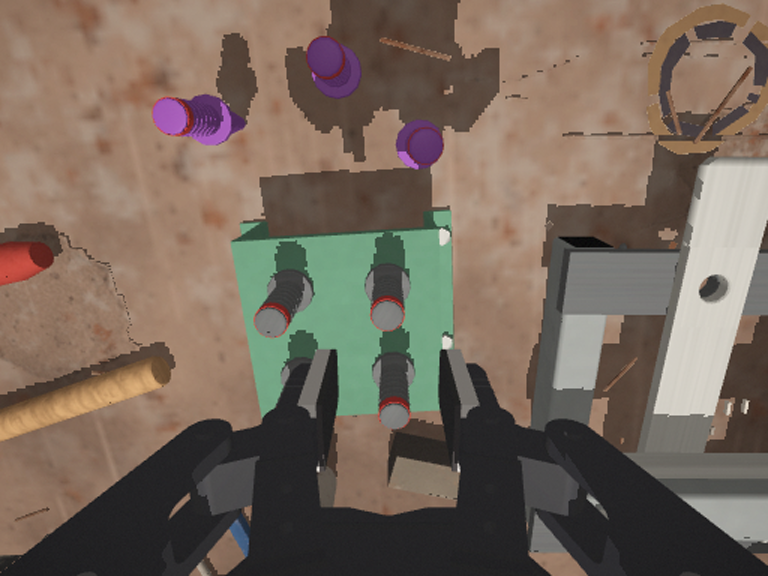

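```bash
python3 -m crank '[0.15,-0.15,0,-2.5,0,0,0,0.15,0,0,-2,0,0,0,0.15,0,0,-2,0,0,0,0.15,0,0,-2.1,0,0,0,0.15,0,0,0,0,0,0,1,0,0,0,0,0,0,1,0,0,0,0,0,0,1,0,0,0,0,0,0]' 100;  python3 - <<'E'
from h import *
o=bot.get_obs();p=o["position"];m=R.from_euler('xyz',o["tool_rot"],degrees=True).as_matrix()
print(p,o["gripper_width"],o["force"],np.degrees(np.arctan2(m[1,1],m[0,1])))
w=bot.capture("wrist");save(w,"w18",k=1.5);s=bot.capture("scene");save(s,"s18",(280,170,430,300),5)
E
```

```text
clock: 22.12
position: [498.5, -318.4, 48.4]
tool_rot: [-35.2, 89.9, -39.1]
force: [-0.8, 0.9, 6.2]
gripper_width: 13.8
[ 498.50731483 -318.36476344   48.43220051] 13.769772661954294 [-0.80973524  0.92765975  6.21487884] 86.11579737620667
```

View pics/w18.png

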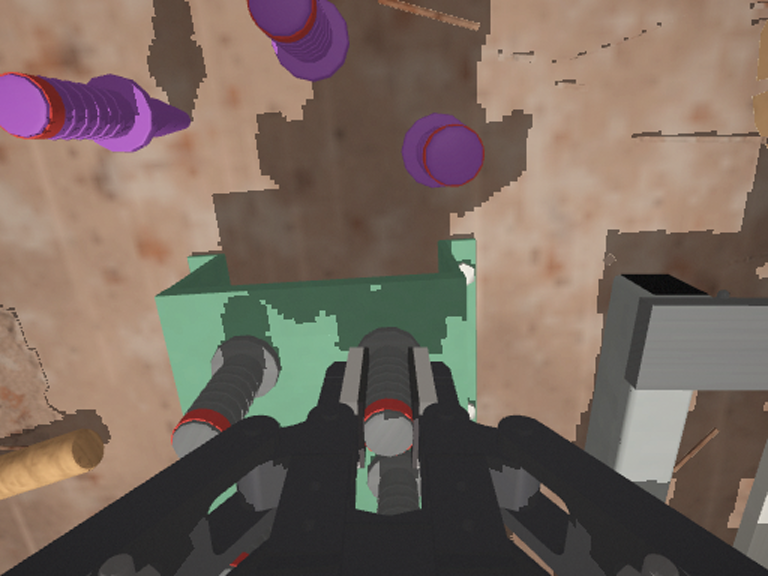

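View pics/s18.png

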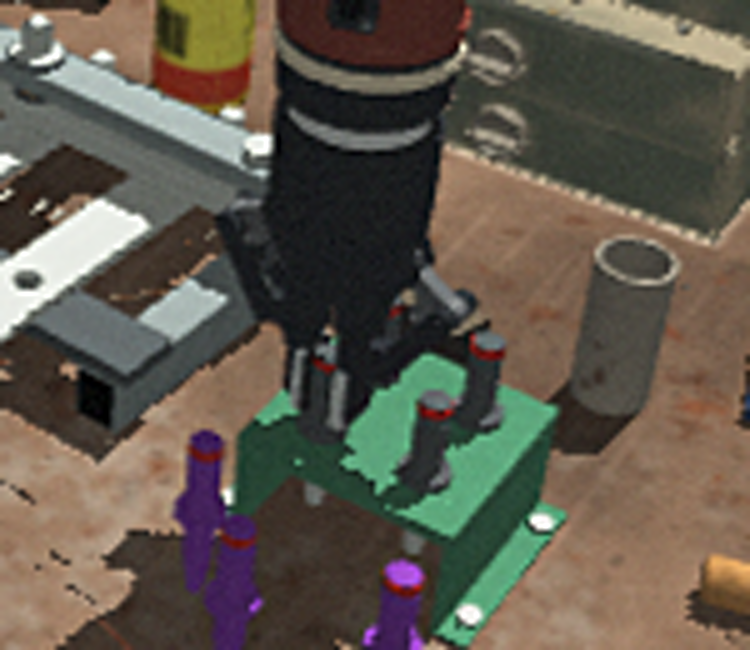

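```bash
python3 -m crank '[1,0,0,2,0,0,0,1,0,0,3,0,0,0,1,0,0,2.7,0,0,0,1,0.5,4.8,0,0,0,0,1,0.5,4.8,0,0,0,0,1,0.5,4.8,0,0,0,0,1,0.5,4.9,0,0,0,0,1,0,0,0,0,0,0,1,0,0,0,0,0,0]' 100;  python3 - <<'E'
from h import *
o=bot.get_obs();p=o["position"];m=R.from_euler('xyz',o["tool_rot"],degrees=True).as_matrix()
print(p,o["gripper_width"],o["force"],np.degrees(np.arctan2(m[1,1],m[0,1])))
w=bot.capture("wrist");save(w,"w19",k=1.5);s=bot.capture("scene");save(s,"s19",(230,130,380,260),5)
E
```

```text
clock: 23.35
position: [518.2, -125.0, 124.4]
tool_rot: [-32.7, 89.9, -36.6]
force: [-0.1, -0.8, -0.9]
gripper_width: 13.6
[ 518.16635889 -125.03703556  124.36815277] 13.590587038514993 [-0.09729629 -0.81832536 -0.86752843] 86.14756066747697
```

View pics/w19.png

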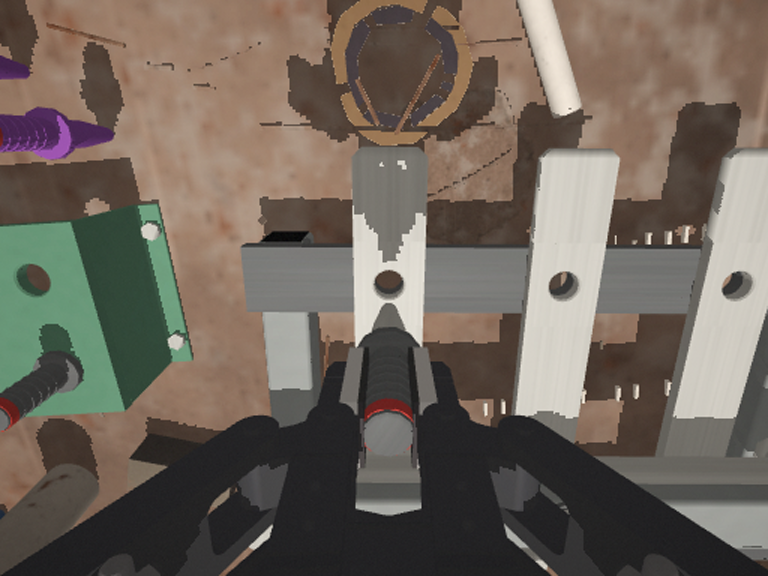

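View pics/s19.png

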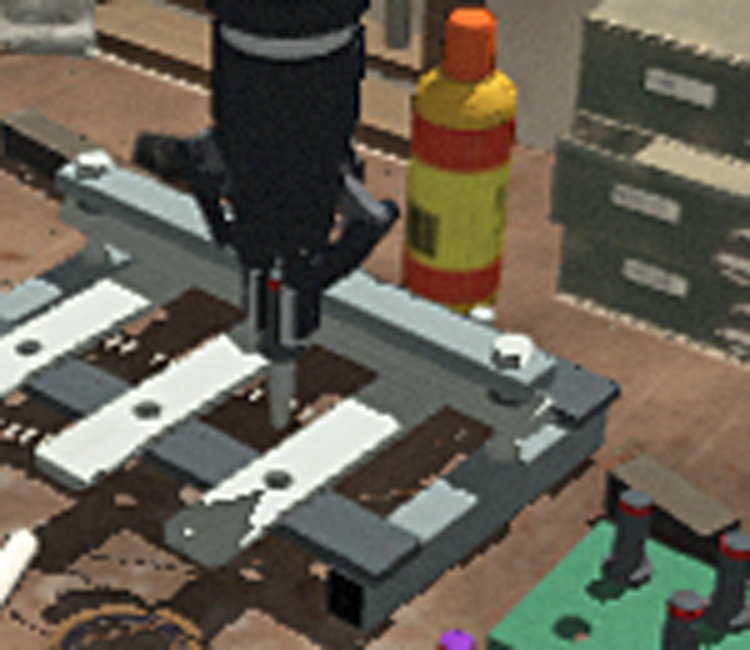

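Run:
```python
from h import *
np.set_printoptions(precision=1,suppress=True)
w=bot.capture("wrist");save(w,"w20",(235,170,285,210),14)
for z in (54,): print(unproj(w,np.array([[389,284],[564,284.5],[738,285.5]])/1.5-.33,z))
P=proj(w,[[518.7,-124.6,54],[518.7,-124.6,46],[518.7,-124.6,36]]);print((P-[235,170])*14+7)
```

```text
[[ 517.2 -124.5   54. ]
 [ 524.3  -25.2   54. ]
 [ 531.6   73.6   54. ]]
[[342.4 296.5]
 [342.3 255.9]
 [342.2 208.4]]
```

View pics/w20.png

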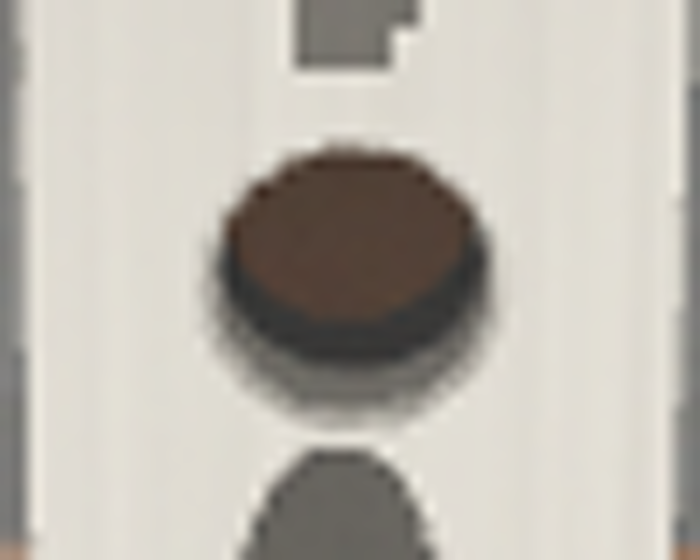

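```bash
python3 -m crank '[1,-0.05,0.05,-2.5,0,0,0,1,0,0,-1.5,0,0,0,1,0,0,-1,0,0,0,1,0,0,-1,0,0,0,1,0,0,0,0,0,0]' 100;  python3 - <<'E'
from h import *
o=bot.get_obs();p=o["position"]
print(p,o["gripper_width"],o["force"])
w=bot.capture("wrist");save(w,"w21",k=1.5)
E
```

```text
clock: 24.12
position: [516.8, -124.1, 63.0]
tool_rot: [164.1, 89.9, 160.2]
force: [0.6, 0.2, -1.4]
gripper_width: 13.9
[ 516.77590131 -124.09058957   63.04916274] 13.911621568724579 [ 0.63554711  0.22246073 -1.41812903]
```

View pics/w21.png

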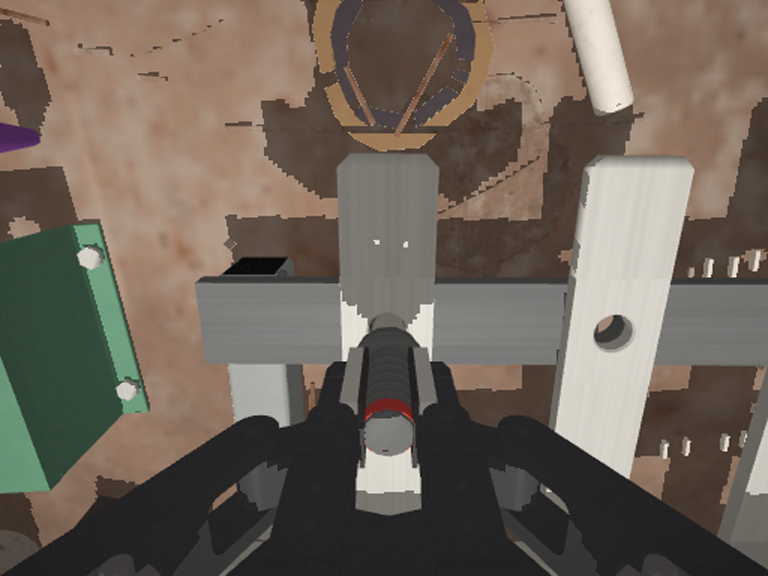

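```bash
python3 -m crank '[1,0.05,0,-0.8,0,0,0,1,0,0,-0.8,0,0,0,1,0,0,-0.5,0,0,0,1,0,0,-0.4,0,0,0,1,0,0,-0.3,0,0,0,1,0,0,0,0,0,0]' 100;  python3 - <<'E'
from h import *
o=bot.get_obs();p=o["position"]
print(p,o["gripper_width"],o["force"])
w=bot.capture("wrist");save(w,"w22",(180,180,340,300),5);s=bot.capture("scene");save(s,"s22",(230,130,380,260),5)
E
```

```text
clock: 24.92
position: [517.9, -124.3, 38.1]
tool_rot: [-29.0, 89.9, -32.9]
force: [-11.1, 2.5, 33.3]
gripper_width: 14.3
[ 517.91362394 -124.33580478   38.14722689] 14.2694623160885 [-11.06810052   2.4537374   33.28793407]
```

View pics/w22.png

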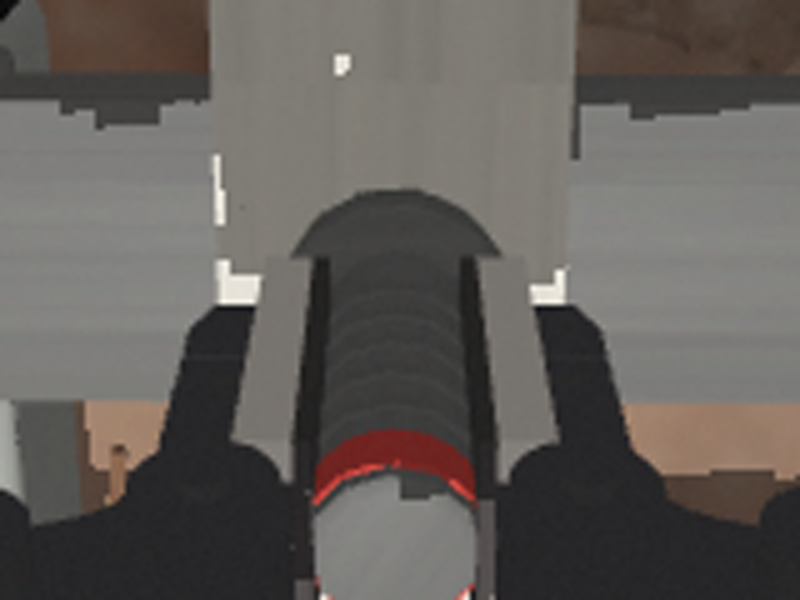

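View pics/s22.png

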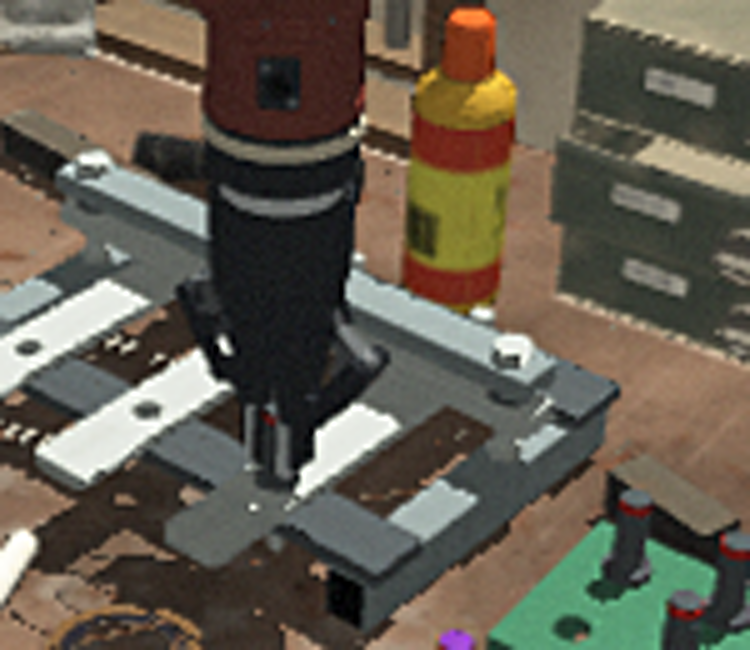

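```bash
python3 -m crank '[1,-0.1,0,-0.3,0,0,0,1,0,0,0,0,0,0]' 100;python3 -m crank '[0.15,0,0,0.5,0,0,0,0.15,0,0,0,0,0,0,0.15,0,0,0.5,0,0,0,0.15,0,0,3,0,0,0,0.15,0,0,5,0,0,0,0.15,0,0,3,0,0,0,0.15,0,0,0,0,0,0]' 100;  python3 - <<'E'
from h import *
o=bot.get_obs();p=o["position"]
print(p,o["gripper_width"],o["force"])
w=bot.capture("wrist");save(w,"w23",(150,130,400,300),3);s=bot.capture("scene");save(s,"s23",(230,130,380,260),5)
E
```

```text
clock: 25.28
position: [518.1, -124.4, 37.8]
tool_rot: [-14.8, 89.7, -18.6]
force: [-17.8, 8.2, 66.2]
gripper_width: 13.7
clock: 26.15
position: [518.2, -124.7, 154.6]
tool_rot: [-16.7, 89.8, -20.6]
force: [0.2, -0.9, -0.7]
gripper_width: 36.1
[ 518.16566404 -124.71962277  154.59216714] 36.126221829440325 [ 0.21021037 -0.9067138  -0.72154298]
```

View pics/w23.png

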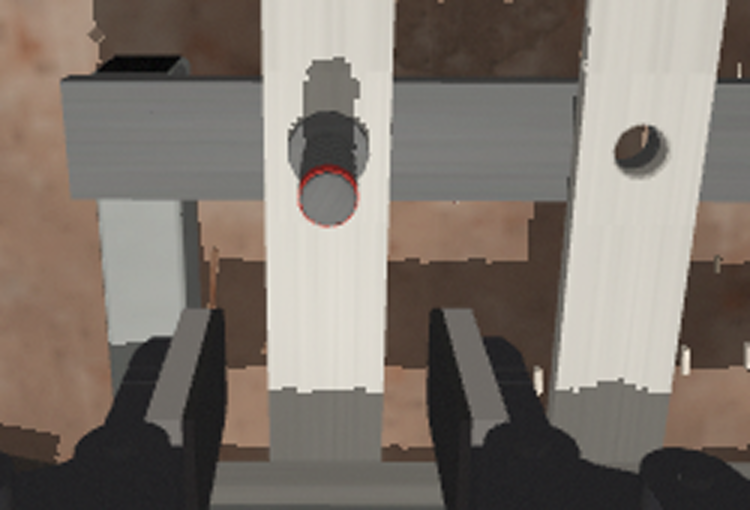

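View pics/s23.png

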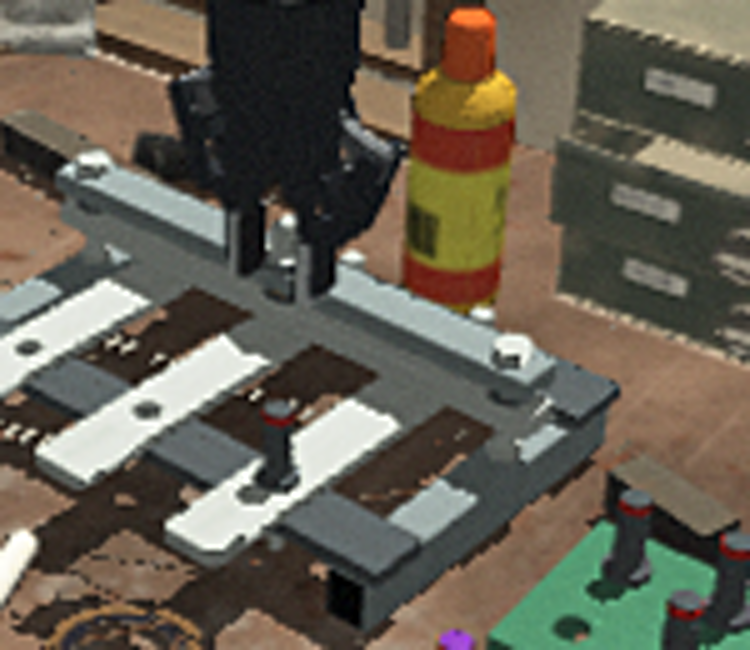

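```bash
python3 -m crank '[0.15,0.85,-4.83,-0.5,0,0,0,0.15,0.85,-4.83,-0.5,0,0,0,0.15,0.85,-4.83,-0.5,0,0,0,0.15,0.85,-4.83,-0.5,0,0,0,0.15,0,0,0,0,0,0,0.15,0,0,0,0,0,0]' 100;  python3 - <<'E'
from h import *
o=bot.get_obs();p=o["position"]
print(p,o["gripper_width"],o["force"])
w=bot.capture("wrist");save(w,"w24",k=1.5)
E
```

```text
clock: 27.0
position: [549.7, -316.5, 131.0]
tool_rot: [141.5, 89.8, 137.6]
force: [0.1, 1.9, -1.5]
gripper_width: 36.3
[ 549.72387379 -316.47991622  130.97522285] 36.31438825146742 [ 0.08185609  1.9473319  -1.49959206]
```

View pics/w24.png

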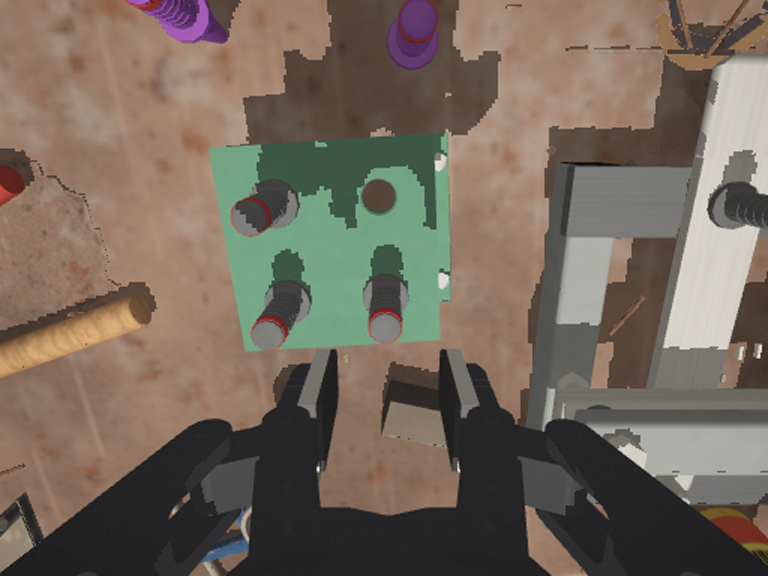

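Run:
```python
from h import *
w=bot.capture("wrist"); print(bot.get_obs()["position"])
print(unproj(w,np.array([[386,327],[270,332],[248,217]])/1.5-.33,112).round(1))
```

```text
[ 550.24817906 -316.03993148  132.00598664]
[[ 553.5 -316.5  112. ]
 [ 552.4 -370.6  112. ]
 [ 498.5 -372.   112. ]]
```

```bash
python3 -m crank '[0.15,0.25,-0.1,-2.5,0,0,0,0.15,0,0,-2,0,0,0,0.15,0,0,-2,0,0,0,0.15,0,0,-1.9,0,0,0,0.15,0,0,0,0,0,0,1,0,0,0,0,0,0,1,0,0,0,0,0,0,1,0,0,0,0,0,0]' 100;  python3 - <<'E'
from h import *
o=bot.get_obs();p=o["position"]
print(p,o["gripper_width"],o["force"])
w=bot.capture("wrist");save(w,"w25",(180,180,340,300),5)
E
```

```text
clock: 28.1
position: [553.8, -318.4, 49.8]
tool_rot: [-11.9, 89.9, -15.8]
force: [-0.7, 2.5, 5.9]
gripper_width: 13.9
[ 553.823201   -318.36514624   49.83670123] 13.863183751240072 [-0.71695309  2.47753464  5.94890288]
```

View pics/w25.png

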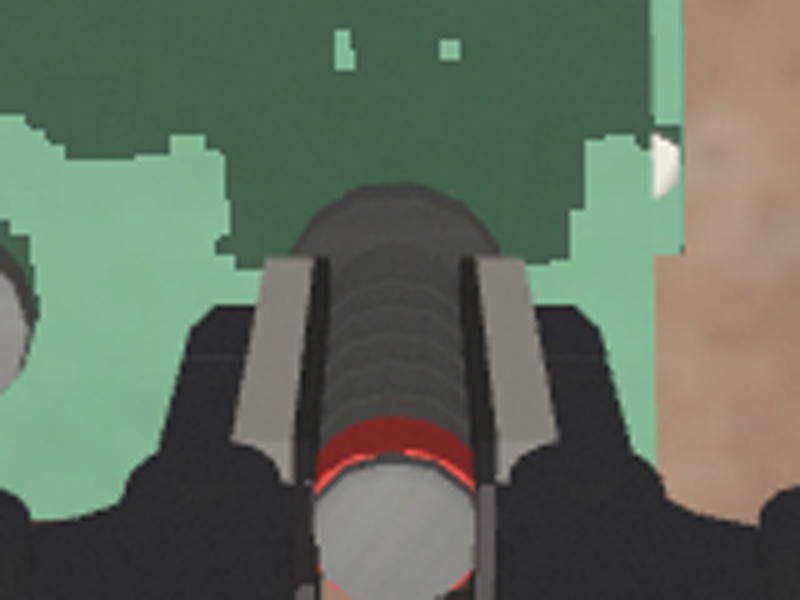

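```bash
python3 -m crank '[1,0,0,2,0,0,0,1,0,0,4,0,0,0,1,0,0,4.5,0,0,0,1,-0.48,4.88,0,0,0,0,1,-0.48,4.88,0,0,0,0,1,-0.48,4.88,0,0,0,0,1,-0.48,4.88,0,0,0,0,1,-0.48,4.9,0,0,0,0,1,-0.48,4.9,0,0,0,0,1,0,0,0,0,0,0,1,0,0,-2,0,0,0,1,0,0,0,0,0,0]' 100;  python3 - <<'E'
from h import *
o=bot.get_obs();p=o["position"];m=R.from_euler('xyz',o["tool_rot"],degrees=True).as_matrix()
print(p,o["gripper_width"],o["force"],np.degrees(np.arctan2(m[1,1],m[0,1])))
w=bot.capture("wrist");save(w,"w26",k=1.5)
print(bot.get_obs()["position"])
print(unproj(w,np.array([[389,284]])/1.5-.33,54).round(1), proj(w,[[524.9,-25.2,54]])*1.5)
E
```

```text
clock: 29.65
position: [523.6, -25.6, 132.8]
tool_rot: [-177.4, 89.9, 178.6]
force: [-0.4, 0.2, -0.9]
gripper_width: 13.4
[523.55023762 -25.61502276 132.83483562] 13.363609518539047 [-0.44790575  0.19564434 -0.87927766] 86.08926275562926
[524.09332319 -25.720767   133.58126282]
[[525.6 -24.5  54. ]] [[387.19878001 282.52040685]]
```

View pics/w26.png

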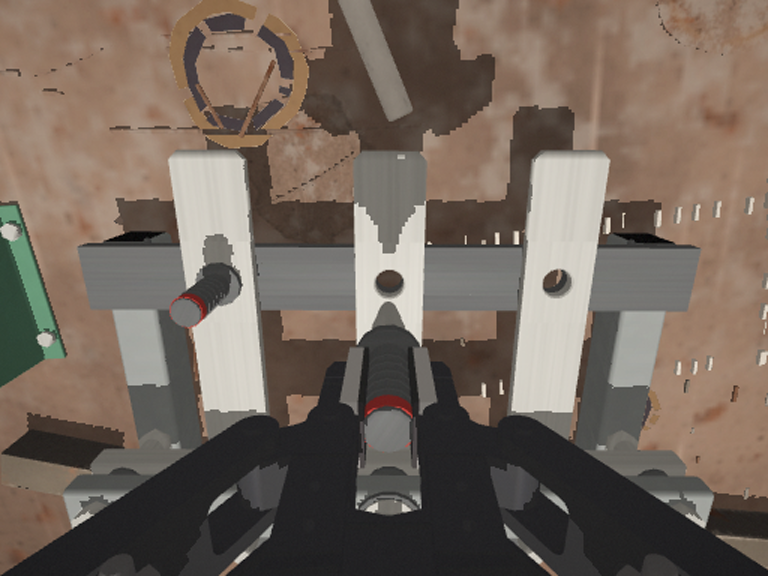

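```bash
python3 -m crank '[1,0.1,0.08,-2.5,0,0,0,1,0,0,-1.5,0,0,0,1,0,0,-1,0,0,0,1,0,0,-1,0,0,0,1,0,0,-1,0,0,0,1,0,0,0,0,0,0]' 100;  python3 - <<'E'
from h import *
o=bot.get_obs();p=o["position"]
print(p,o["gripper_width"],o["force"])
E
```

```text
clock: 30.45
position: [524.8, -24.3, 63.0]
tool_rot: [172.4, 89.9, 168.5]
force: [-0.5, 0.0, -0.7]
gripper_width: 13.6
[524.84806245 -24.26501759  62.96749075] 13.569318418004338 [-5.45440757e-01  2.60388614e-05 -7.12145590e-01]
```

```bash
python3 -m crank '[1,0,0,-0.8,0,0,0,1,0,0,-0.7,0,0,0,1,0,0,-0.5,0,0,0,1,0,0,-0.4,0,0,0,1,0,0,-0.2,0,0,0,1,0,0,0,0,0,0]' 100;  python3 - <<'E'
from h import *
o=bot.get_obs();p=o["position"]
print(p,o["gripper_width"],o["force"])
w=bot.capture("wrist");save(w,"w27",(180,180,340,300),5)
E
```

```text
clock: 31.2
position: [525.6, -24.5, 39.6]
tool_rot: [-20.6, 89.9, -24.5]
force: [-8.8, -0.7, 28.0]
gripper_width: 13.4
[525.56995413 -24.47852079  39.60212719] 13.370098039357472 [-8.78365246 -0.7450096  28.0351214 ]
```

View pics/w27.png

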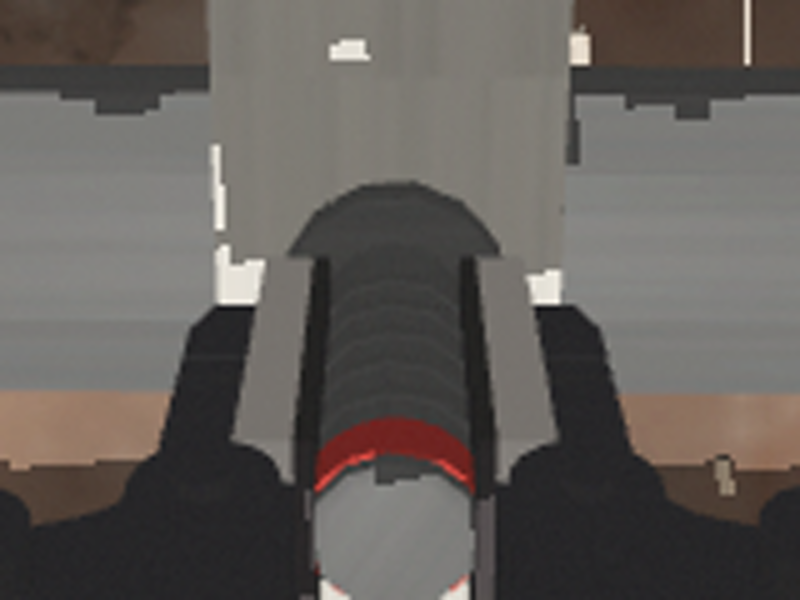

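```bash
python3 -m crank '[0.15,0,0,0.3,0,0,0,0.15,0,0,0,0,0,0,0.15,0,0,2,0,0,0,0.15,0,0,5,0,0,0,0.15,0,0,4.7,0,0,0,0.15,-0.39,-4.96,0,0,0,0,0.15,-0.39,-4.96,0,0,0,0,0.15,-0.39,-4.96,0,0,0,0,0.15,-0.39,-4.96,0,0,0,0,0.15,-0.39,-4.96,0,0,0,0,0.15,-0.39,-4.96,0,0,0,0,0.15,-0.39,-4.98,-2.5,0,0,0]' 100; python3 -m crank '[0.15,0,0,0,0,0,0,0.15,0,0,0,0,0,0]'
python3 - <<'E'
from h import *
o=bot.get_obs();p=o["position"]
print(p,o["gripper_width"],o["force"])
w=bot.capture("wrist");save(w,"w28",k=1.5)
s=bot.capture("scene");save(s,"s28",(180,130,430,300),3)
E
```

```text
clock: 32.75
position: [498.9, -374.4, 133.6]
tool_rot: [-36.1, 89.8, -40.0]
force: [0.3, -0.9, -0.8]
gripper_width: 36.2
clock: 33.0
position: [497.9, -371.3, 132.2]
tool_rot: [123.0, 89.9, 119.1]
force: [-0.4, 0.8, -0.0]
gripper_width: 36.5
[ 497.8554511  -371.32477607  132.15246441] 36.54226726862366 [-0.41236502  0.78167598 -0.04692976]
```

View pics/w28.png

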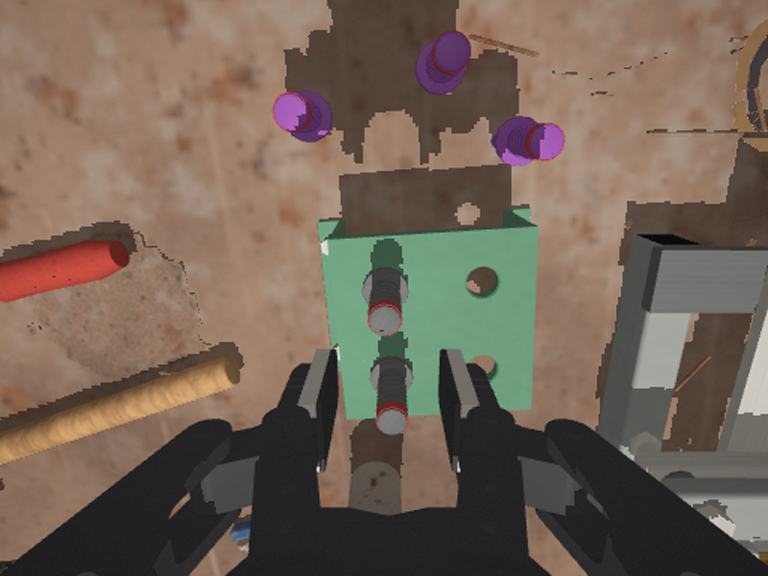

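View pics/s28.png

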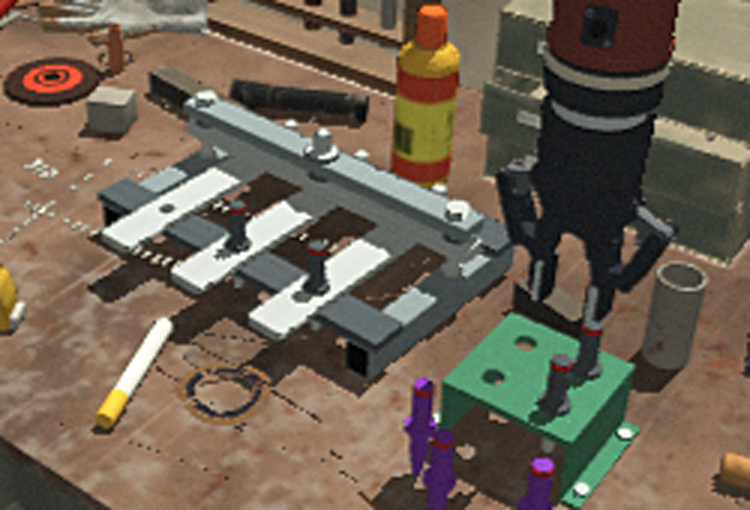

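```bash
python3 -m crank '[0.15,0.05,-0.07,-2.5,0,0,0,0.15,0,0,-2,0,0,0,0.15,0,0,-2,0,0,0,0.15,0,0,-1.9,0,0,0,0.15,0,0,0,0,0,0,1,0,0,0,0,0,0,1,0,0,0,0,0,0,1,0,0,0,0,0,0]' 100;  python3 - <<'E'
from h import *
o=bot.get_obs();p=o["position"]
print(p,o["gripper_width"],o["force"])
w=bot.capture("wrist");save(w,"w29",(180,180,340,300),5)
E
```

```text
clock: 34.1
position: [499.4, -372.6, 50.1]
tool_rot: [-17.3, 89.9, -21.2]
force: [-0.3, 2.3, 5.8]
gripper_width: 13.6
[ 499.40984224 -372.57400531   50.05070406] 13.645333736953438 [-0.33055175  2.34488786  5.7577087 ]
```

View pics/w29.png

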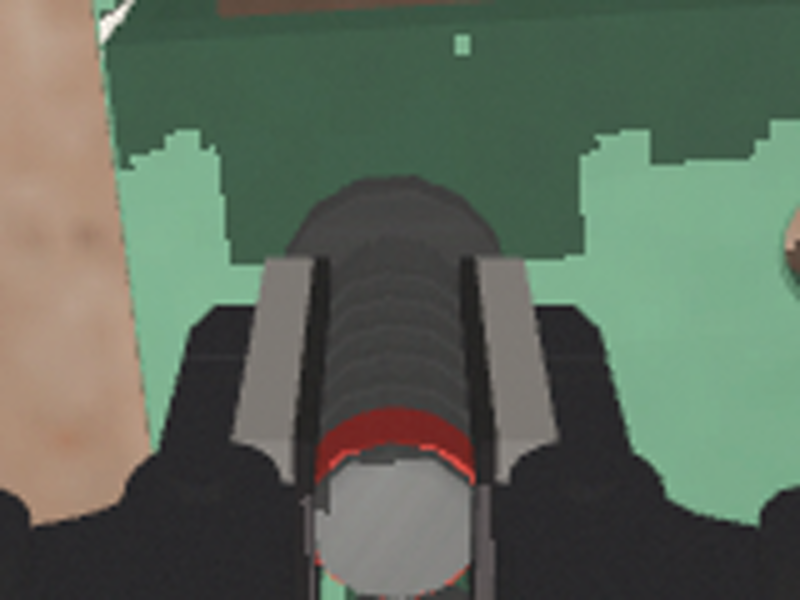

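```bash
python3 -m crank '[1,0,0,2,0,0,0,1,0,0,4,0,0,0,1,0,0,4.5,0,0,0,1,0.37,4.97,0,0,0,0,1,0.37,4.97,0,0,0,0,1,0.37,4.97,0,0,0,0,1,0.37,4.97,0,0,0,0,1,0.37,4.97,0,0,0,0,1,0.37,4.97,0,0,0,0,1,0.37,4.97,0,0,0,0,1,0.37,4.97,0,0,0,0,1,0.37,4.97,0,0,0,0]' 100; python3 -m crank '[1,0,0,0,0,0,0,1,0,0,-2.2,0,0,0,1,0,0,0,0,0,0,1,0,0,0,0,0,0]'
python3 - <<'E'
from h import *
o=bot.get_obs();p=o["position"];m=R.from_euler('xyz',o["tool_rot"],degrees=True).as_matrix()
print(p,o["gripper_width"],o["force"],np.degrees(np.arctan2(m[1,1],m[0,1])))
w=bot.capture("wrist");save(w,"w30",k=1.5)
print(unproj(w,np.array([[389,284]])/1.5-.33,54).round(1), proj(w,[[532.5,74.8,54]])*1.5)
E
```

```text
clock: 35.65
position: [532.1, 76.4, 154.2]
tool_rot: [-2.8, 89.9, -6.7]
force: [1.7, -0.5, -1.7]
gripper_width: 13.8
clock: 36.15
position: [532.2, 74.2, 132.3]
tool_rot: [-10.0, 90.0, -14.0]
force: [-0.2, 0.0, -0.6]
gripper_width: 13.9
[532.15489156  74.19042106 132.31114842] 13.88022124586558 [-0.15758869  0.00964488 -0.55580504] 86.06602750739036
[[534.2  75.3  54. ]] [[387.42153636 280.87638276]]
```

View pics/w30.png

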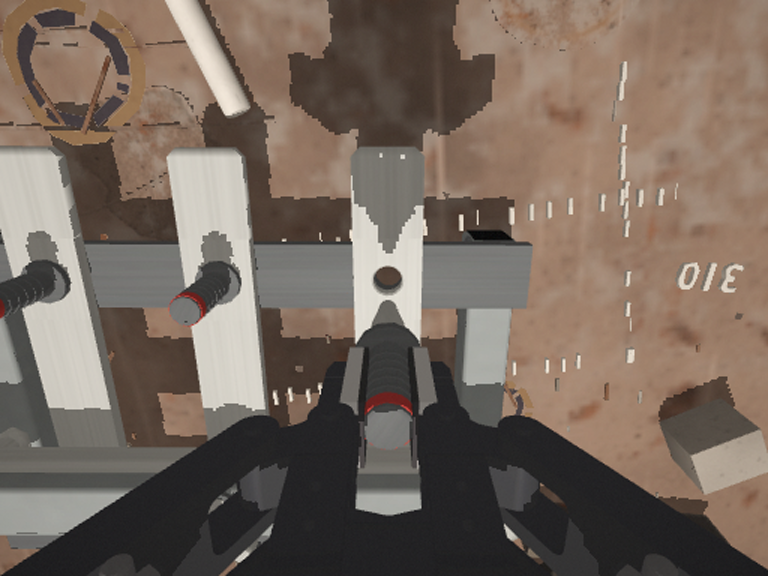

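```bash
python3 -m crank '[1,0,0.05,-2.5,0,0,0,1,0,0,-1.5,0,0,0,1,0,0,-1,0,0,0,1,0,0,-1,0,0,0,1,0,0,-0.9,0,0,0,1,0,0,0,0,0,0]' 100;  python3 - <<'E'
from h import *
o=bot.get_obs();p=o["position"]
print(p,o["gripper_width"],o["force"])
E
```

```text
clock: 36.95
position: [531.5, 75.2, 62.0]
tool_rot: [-164.1, 89.9, -168.0]
force: [-0.3, 0.2, -1.6]
gripper_width: 13.7
[531.48362986  75.24342873  62.03981412] 13.729911738531202 [-0.27259736  0.18433981 -1.6406156 ]
```

```bash
python3 -m crank '[1,0,0,-0.8,0,0,0,1,0,0,-0.7,0,0,0,1,0,0,-0.5,0,0,0,1,0,0,-0.4,0,0,0,1,0,0,-0.1,0,0,0,1,0,0,0,0,0,0]' 100;  python3 - <<'E'
from h import *
o=bot.get_obs();p=o["position"]
print(p,o["gripper_width"],o["force"])
w=bot.capture("wrist");save(w,"w31",(180,180,340,300),5)
E
```

```text
clock: 37.7
position: [532.5, 75.1, 39.8]
tool_rot: [-11.2, 89.9, -15.1]
force: [-7.5, -3.6, 28.3]
gripper_width: 13.3
[532.51689854  75.10256142  39.77963646] 13.329974497247168 [-7.539752   -3.55978682 28.32298465]
```

View pics/w31.png

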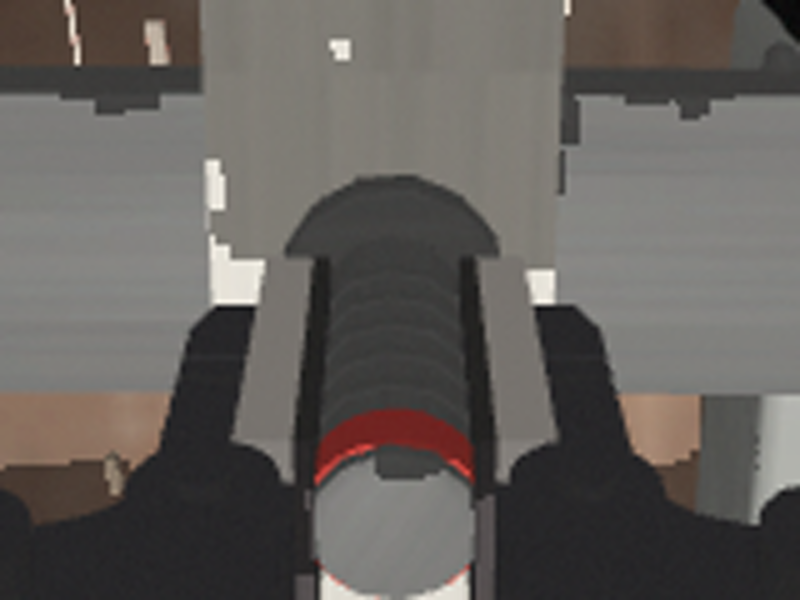

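```bash
python3 -m crank '[0.15,0,0,0.3,0,0,0,0.15,0,0,0,0,0,0,0.15,0,0,2,0,0,0,0.15,0,0,5,0,0,0,-0.3,0,0,5,0,0,0,-0.3,0,-4,5,0,0,0,-0.3,0,-5,5,0,0,0,-0.3,0,0,0,0,0,0,-0.3,0,0,0,0,0,0]' 100
python3 - <<'E'
from h import *
o=bot.get_obs();p=o["position"];m=R.from_euler('xyz',o["tool_rot"],degrees=True).as_matrix()
print(p,o["gripper_width"],o["force"],np.degrees(np.arctan2(m[1,1],m[0,1])))
w=bot.capture("wrist");save(w,"w32",k=1.5);save(w,"w32s",(210,200,310,275),8);np.save("c5.npy",w,allow_pickle=True)
s=bot.capture("scene");save(s,"s32",(130,130,370,310),3.3)
E
```

```text
clock: 38.88
position: [531.5, -7.6, 252.7]
tool_rot: [151.2, 89.9, 147.3]
force: [-0.9, -0.1, -0.6]
gripper_width: 55.4
[531.45260757  -7.60376201 252.70362273] 55.4306771111213 [-0.89887625 -0.07953328 -0.55289892] 86.08802967624757
```

View pics/w32.png

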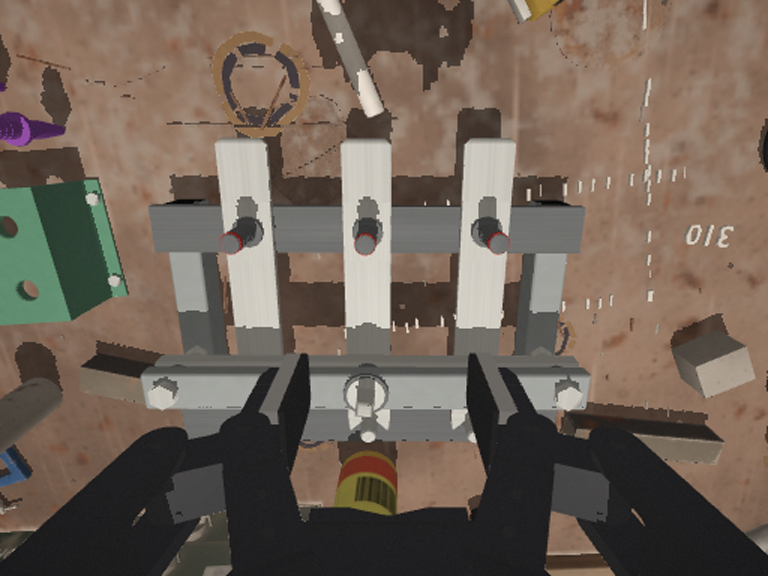

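View pics/w32s.png

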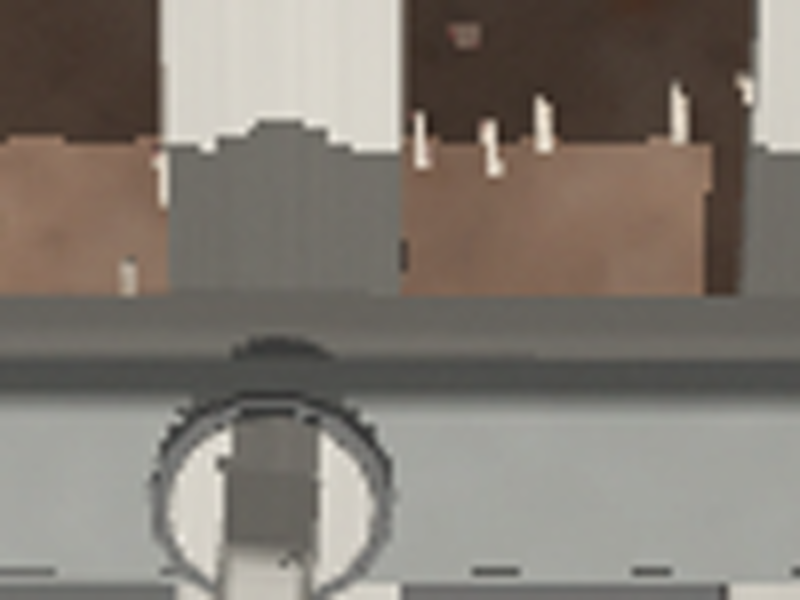

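View pics/s32.png

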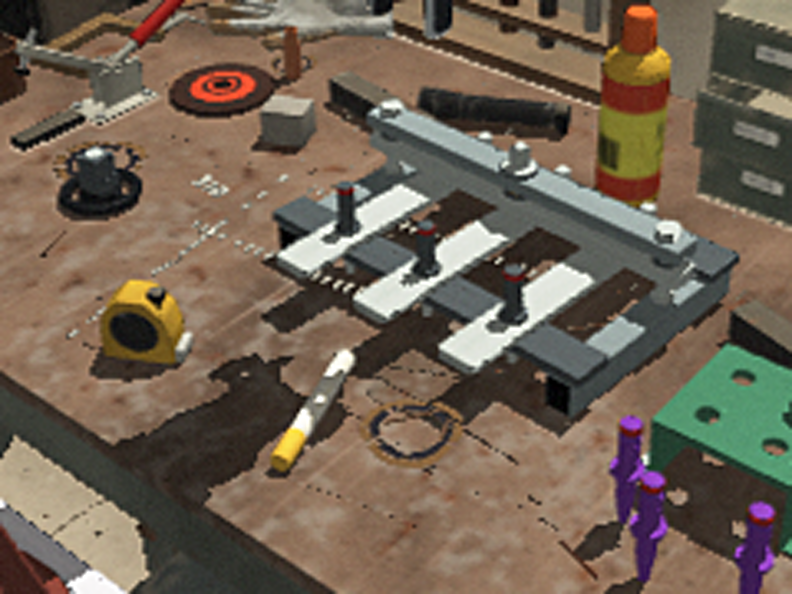

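```bash
python3 -m crank '[-0.3,4,-1,-2,0,0,0,-0.3,3.5,-1,-2,0,0,0,-0.3,3.3,-0.6,-2,0,0,0,-0.3,0,0,0,0,0,0,-0.3,0,0,0,0,0,0,-0.3,0,0,0,0,0,0]' 100
python3 - <<'E'
from h import *
o=bot.get_obs();p=o["position"];m=R.from_euler('xyz',o["tool_rot"],degrees=True).as_matrix()
print(p,o["gripper_width"],o["force"],np.degrees(np.arctan2(m[1,1],m[0,1])))
w=bot.capture("wrist");save(w,"w33",k=1.5);save(w,"w33s",(220,165,300,225),10);np.save("c6.npy",w,allow_pickle=True)
E
```

```text
clock: 39.72
position: [639.4, -33.3, 194.3]
tool_rot: [0.8, 90.0, -3.0]
force: [0.0, 0.2, 0.1]
gripper_width: 55.3
[639.3841647  -33.30125998 194.29514093] 55.30303180529335 [0.00442851 0.15825718 0.05104314] 86.15561281777045
```

View pics/w33.png

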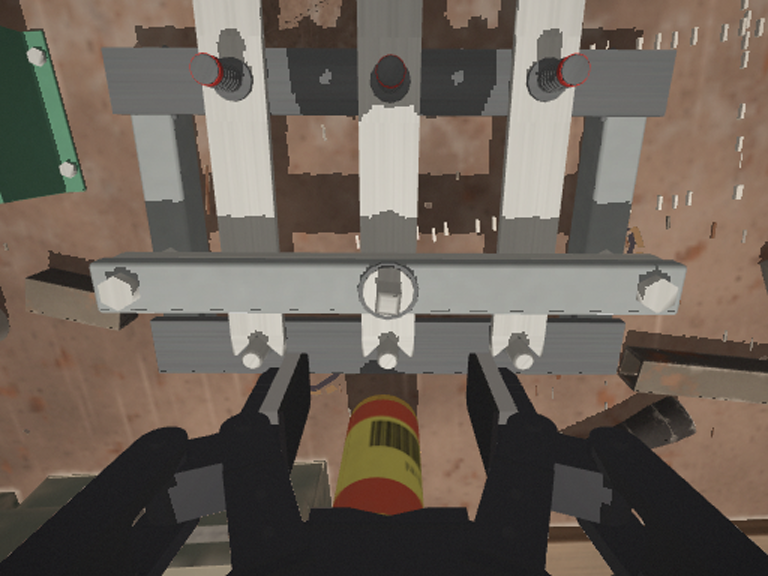

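View pics/w33s.png

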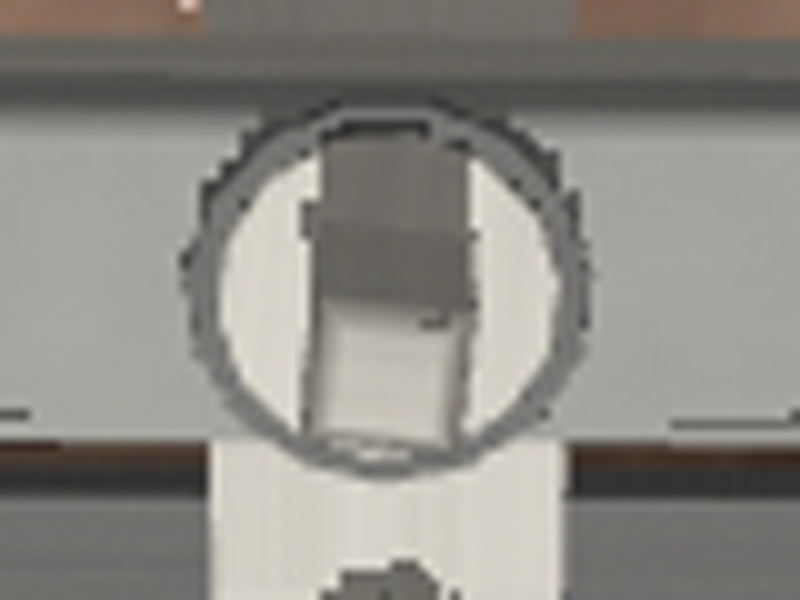

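Run:
```python
from h import *
np.set_printoptions(precision=1,suppress=True)
w=np.load("c6.npy",allow_pickle=True).item()
W=lambda a:np.array(a,float)/10+[220-.45,165-.45]
print(unproj(w,W([[388,289]]),106),unproj(w,W([[389,372]]),128))
c=unproj(w,W([[330,302],[462,312],[452,443],[316,428]]),128)[:,:2]
for i in range(4):
    d=c[(i+1)%4]-c[i]; print(c[i],np.hypot(*d),np.degrees(np.arctan2(d[1],d[0])))
# posts
w2=lambda a:np.array(a)/1.5-.33
print(unproj(w,w2([[253,361],[388,361],[523,361]]),73))
im=cv2.cvtColor(w["img"],cv2.COLOR_RGB2BGR)[188:214,245:272]
cv2.imwrite("pics/sp.png",cv2.resize(im,None,fx=22,fy=22,interpolation=cv2.INTER_CUBIC))
```

```text
[[649.  -33.3 106. ]] [[648.8 -33.2 128. ]]
[642.2 -37.7] 11.202195576554269 81.6015922290537
[643.8 -26.6] 11.962314103565603 -7.488431589251823
[655.7 -28.2] 11.752564550870261 -100.57263931571237
[653.5 -39.7] 11.520308778631811 169.8510124591562
[[ 708.2 -136.3   73. ]
 [ 714.8  -37.7   73. ]
 [ 721.3   60.9   73. ]]
```

View pics/sp.png

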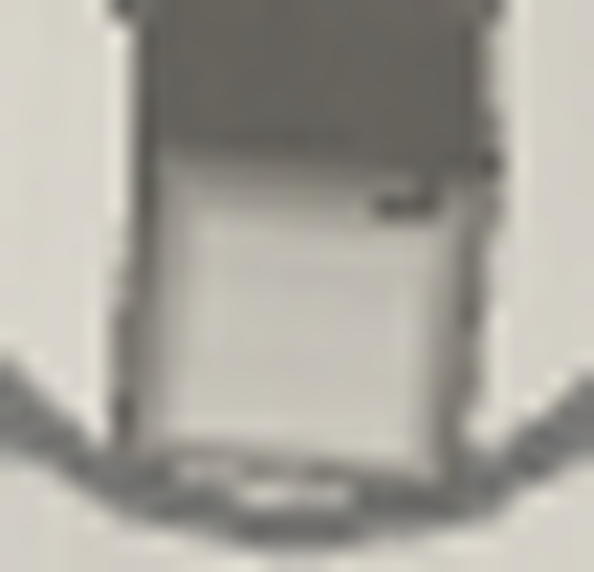

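```bash
python3 -m crank '[-0.3,-2.4,5.3,1,0,0,0,-0.3,-2.4,5.3,0,0,0,0,-0.3,-2.4,5.3,0,0,0,0,-0.3,-2.4,5.3,0,0,0,0,-0.3,-2.4,5.3,0,0,0,0,-0.3,-2.4,5.3,0,0,0,0,-0.3,-2.4,5.6,-1,0,0,0,-0.3,0,0,0,0,0,0,-0.3,0,0,0,0,0,0,-0.3,0,0,0,0,0,0]' 100
python3 - <<'E'
from h import *
o=bot.get_obs();p=o["position"];m=R.from_euler('xyz',o["tool_rot"],degrees=True).as_matrix()
print(p,o["gripper_width"],o["force"],np.degrees(np.arctan2(m[1,1],m[0,1])),o["qpos"])
w=bot.capture("wrist");save(w,"w34",k=1.5);np.save("c7.npy",w,allow_pickle=True)
print(proj(w,[[480,363,52]])*1.5)
E
```

```text
clock: 41.02
position: [472.5, 339.1, 194.2]
tool_rot: [17.0, 90.0, 13.0]
force: [0.2, -0.1, -0.2]
gripper_width: 55.5
[472.53249691 339.1248127  194.1559729 ] 55.45306216651315 [ 0.22938507 -0.11109692 -0.20561209] 86.02928474927324 [ 2.84738336e+01  2.31244665e+01 -8.96866881e-01  6.59308688e+01
 -1.31915364e-02  3.24445493e+01]
[[420.03148359 261.04928674]]
```

View pics/w34.png

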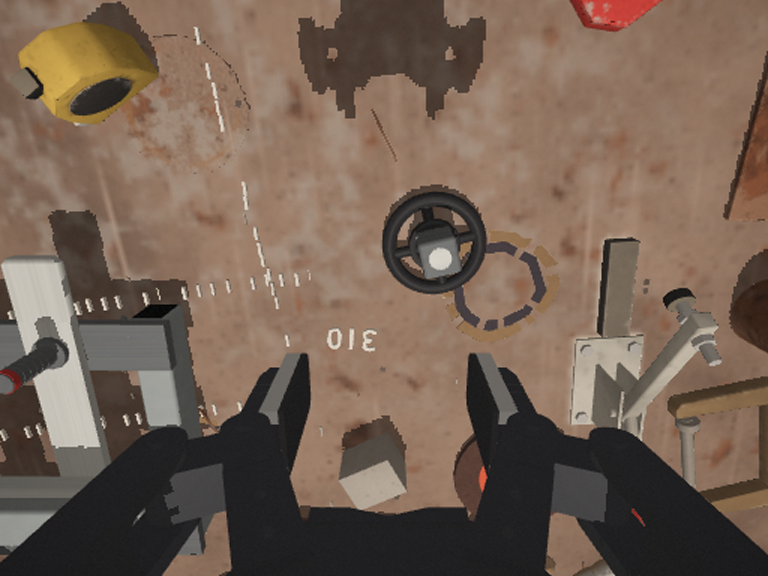

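Run:
```python
from h import *
w=np.load("c7.npy",allow_pickle=True).item()
im=cv2.cvtColor(w["img"],cv2.COLOR_RGB2BGR)[120:205,245:335]
im=np.clip(im.astype(float)*1.8,0,255).astype(np.uint8)
cv2.imwrite("pics/wh2.png",cv2.resize(im,None,fx=8,fy=8,interpolation=cv2.INTER_CUBIC))
```

```text
(no output)
```

View pics/wh2.png

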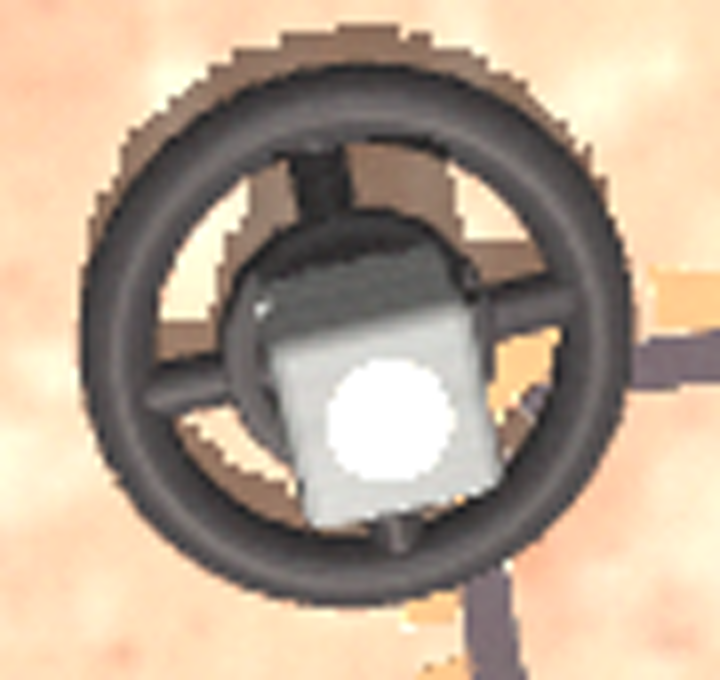

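Run:
```python
from h import *
np.set_printoptions(precision=1,suppress=True)
w=np.load("c7.npy",allow_pickle=True).item()
W=lambda a:np.array(a,float)/8+[245-.44,120-.44]
c=unproj(w,W([[270,350],[468,303],[500,478],[318,528]]),52)[:,:2]
print("ctr",c.mean(0))
for i in range(4):
    d=c[(i+1)%4]-c[i]; print(c[i],np.hypot(*d),np.degrees(np.arctan2(d[1],d[0])))
print(unproj(w,W([[390,420]]),52), unproj(w,W([[357,335]]),8))
s=unproj(w,W([[165,387],[555,300]]),8)[:,:2];d=s[1]-s[0];print("spoke",np.degrees(np.arctan2(d[1],d[0])))
```

```text
ctr [478.2 377.4]
[467.9 361.7] 27.18632911844583 99.79181648914428
[463.3 388.5] 25.064488480849842 8.839185058873998
[488.  392.4] 25.814674786798378 -77.73782545398711
[493.5 367.1] 26.192001922234038 -168.06625024181793
[[478.8 377.5  52. ]] [[477.  377.5   8. ]]
spoke 99.01281630004173
```

```bash
python3 -m crank '[-0.3,0.3,1.9,-3,0,0,0.122,-0.3,0.28,1.94,-3,0,0,0.122,-0.3,0,0,-3.5,0,0,0,-0.3,0,0,-3.5,0,0,0,-0.3,0,0,0,0,0,0,-0.3,0,0,0,0,0,0]' 80
python3 - <<'E'
from h import *
np.set_printoptions(precision=1,suppress=True)
o=bot.get_obs();p=o["position"];m=R.from_euler('xyz',o["tool_rot"],degrees=True).as_matrix()
print(p,o["gripper_width"],o["force"],np.degrees(np.arctan2(m[1,1],m[0,1])))
w=bot.capture("wrist");save(w,"w35",k=1.5);np.save("c8.npy",w,allow_pickle=True)
print(proj(w,[[478.3,377.5,52]])*1.5)
t=bot.capture("top"); print(unproj(t,[[415/1.5,178/1.5]],0))
E
```

```text
clock: 41.82
position: [478.8, 378.4, 65.0]
tool_rot: [20.3, 89.9, 30.3]
force: [0.2, 0.8, 0.1]
gripper_width: 55.2
[478.8 378.4  65. ] 55.23258533843039 [0.2 0.8 0.1] 100.0383332761627
[[384.2 323.4]]
[[791.4 -53.1   0. ]]
```

View pics/w35.png

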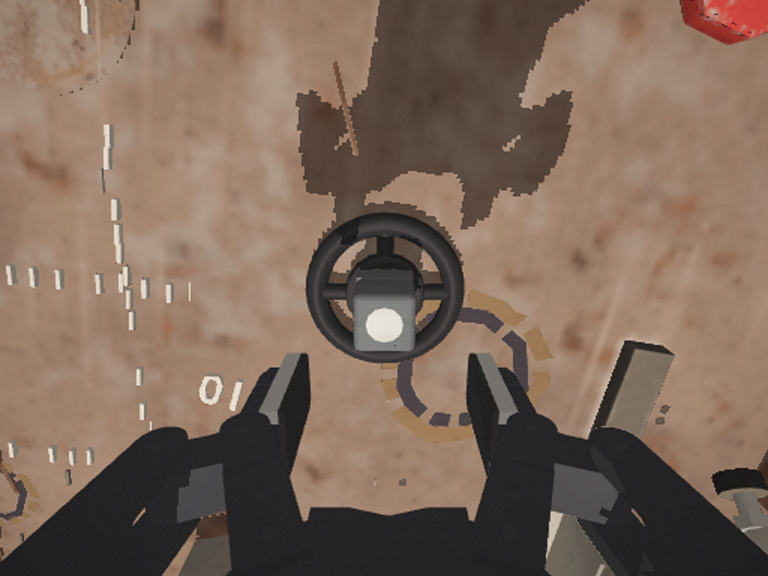

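```bash
python3 -m crank '[-0.3,-0.05,-0.08,-2.5,0,0,0,-0.3,0,0,-2,0,0,0,-0.3,0,0,-1.4,0,0,0,-0.3,0,0,-1,0,0,0,-0.3,0,0,0,0,0,0]' 80
python3 - <<'E'
from h import *
np.set_printoptions(precision=1,suppress=True)
o=bot.get_obs();p=o["position"];m=R.from_euler('xyz',o["tool_rot"],degrees=True).as_matrix()
print(p,o["gripper_width"],o["force"],np.degrees(np.arctan2(m[1,1],m[0,1])))
w=bot.capture("wrist");save(w,"w36",k=1.5)
s=bot.capture("scene");save(s,"s36",(110,120,230,210),6)
E
```

```text
clock: 42.55
position: [477.0, 377.6, -5.6]
tool_rot: [-158.1, 90.0, -148.0]
force: [0.4, 0.1, -0.4]
gripper_width: 55.2
[477.  377.6  -5.6] 55.225723099739916 [ 0.4  0.1 -0.4] 100.09250511548301
```

View pics/w36.png

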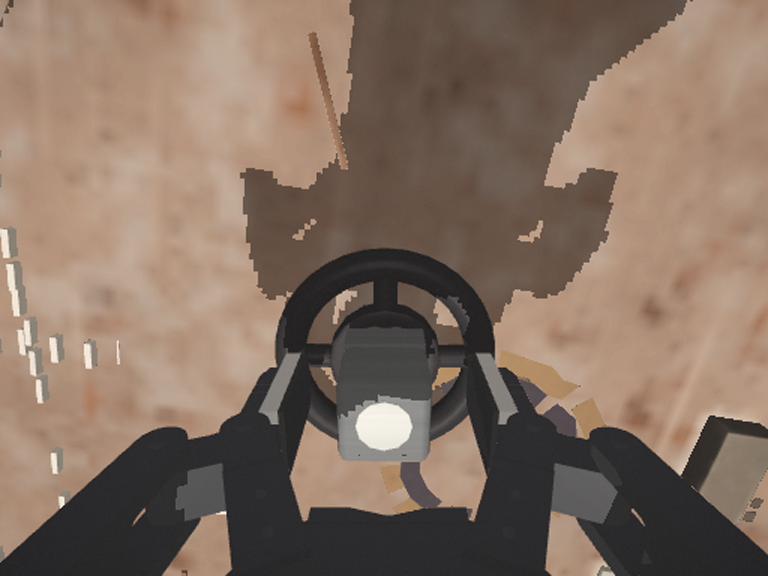

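View pics/s36.png

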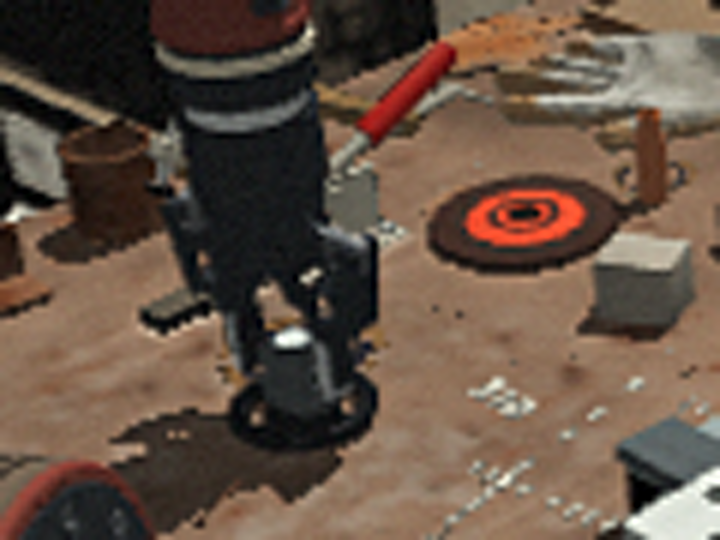

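```bash
python3 -m crank '[1,0,0,0,0,0,0,1,0,0,0,0,0,0,1,0,0,0,0,0,0]' 80
python3 - <<'E'
from h import *
np.set_printoptions(precision=1,suppress=True)
o=bot.get_obs();p=o["position"];m=R.from_euler('xyz',o["tool_rot"],degrees=True).as_matrix()
print(p,o["gripper_width"],o["force"],o["torque"],np.degrees(np.arctan2(m[1,1],m[0,1])))
w=bot.capture("wrist");save(w,"w37",k=1.5)
E
```

```text
clock: 43.02
position: [477.6, 377.8, -4.7]
tool_rot: [12.1, 89.9, 22.2]
force: [-1.0, -0.9, 5.6]
gripper_width: 26.6
[477.6 377.8  -4.7] 26.628675172951397 [-1.  -0.9  5.6] [-0.2  0.2  0. ] 100.09058785488261
```

View pics/w37.png

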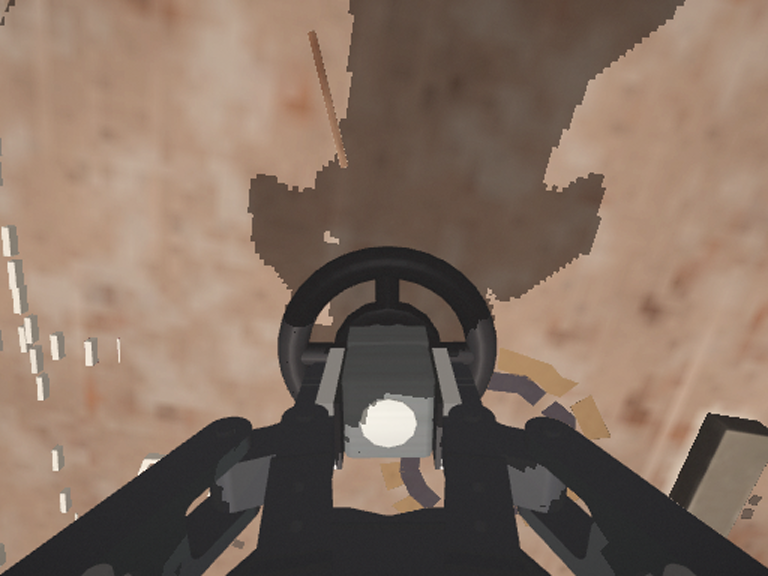

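```bash
python3 -m crank '[1,0,0,2,0,0,0,1,0,0,4,0,0,0,1,0,0,5,0,0,0,1,0,0,4,0,0,0,1,0,0,0,0,0,0,1,0,0,0,0,0,0]' 80
python3 - <<'E'
from h import *
np.set_printoptions(precision=1,suppress=True)
o=bot.get_obs();p=o["position"];m=R.from_euler('xyz',o["tool_rot"],degrees=True).as_matrix()
print(p,o["gripper_width"],o["force"],o["torque"],np.degrees(np.arctan2(m[1,1],m[0,1])))
w=bot.capture("wrist");np.save("c9.npy",w,allow_pickle=True)
im=cv2.cvtColor(w["img"],cv2.COLOR_RGB2BGR)[155:320,170:345]
im=np.clip(im.astype(float)*1.8,0,255).astype(np.uint8)
cv2.imwrite("pics/w38.png",cv2.resize(im,None,fx=4,fy=4,interpolation=cv2.INTER_CUBIC))
q=p.copy();
for z in (0,13,52):
    q[2]=p[2]+4.7+z; print(z,(proj(w,q)-[170,155])*4)
E
```

```text
clock: 43.82
position: [476.5, 377.4, 143.6]
tool_rot: [-161.2, 89.9, -151.1]
force: [-0.0, -0.3, -4.0]
gripper_width: 26.9
[476.5 377.4 143.6] 26.925823350825784 [-0.  -0.3 -4. ] [0. 0. 0.] 100.10044573329208
0 [[348.9 292.2]]
13 [[348.5 331.9]]
52 [[346.6 495.6]]
```

View pics/w38.png

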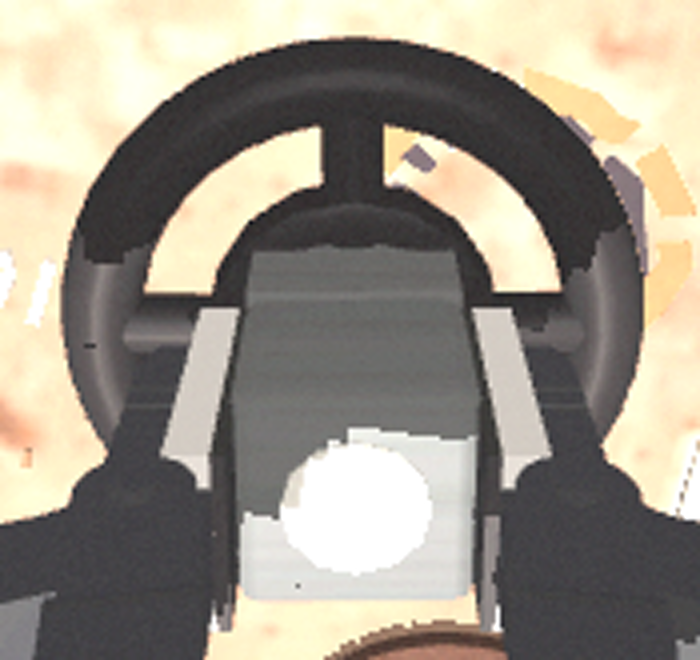

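```bash
python3 -m crank '[1,2.15,-5.14,0,0,0,-0.042,1,2.15,-5.14,0,0,0,-0.042,1,2.15,-5.14,0,0,0,-0.042,1,2.15,-5.14,0,0,0,-0.042,1,2.15,-5.14,0,0,0,-0.042,1,2.15,-5.14,0,0,0,-0.041,1,2.15,-5.14,0,0,0,-0.041,1,2.15,-5.12,0,0,0,-0.041,1,0,0,0,0,0,0,1,0,0,0,0,0,0,1,0,0,0,0,0,0]' 100
python3 - <<'E'
from h import *
np.set_printoptions(precision=1,suppress=True)
o=bot.get_obs();p=o["position"];m=R.from_euler('xyz',o["tool_rot"],degrees=True).as_matrix()
print(p,o["gripper_width"],o["force"],o["torque"],np.degrees(np.arctan2(m[1,1],m[0,1])))
w=bot.capture("wrist");save(w,"w39",k=1.5)
s=bot.capture("scene");save(s,"s39",(230,110,350,200),6)
t=bot.capture("top");save(t,"t39",(220,110,340,200),6)
E
```

```text
clock: 45.25
position: [648.4, -32.0, 143.9]
tool_rot: [171.4, 89.9, 162.5]
force: [0.1, 0.2, -2.9]
gripper_width: 26.8
[648.4 -32.  143.9] 26.77089134450689 [ 0.1  0.2 -2.9] [ 0.   0.  -0.1] 81.10293137951777
```

View pics/w39.png

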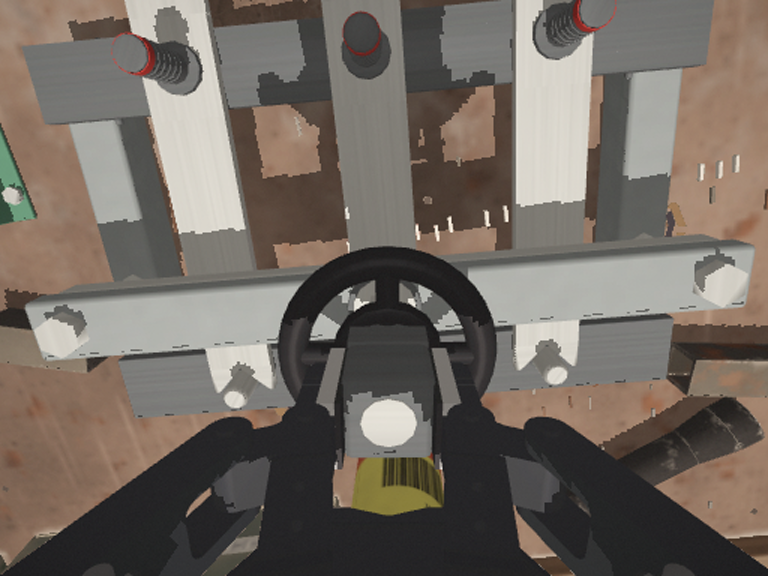

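View pics/s39.png

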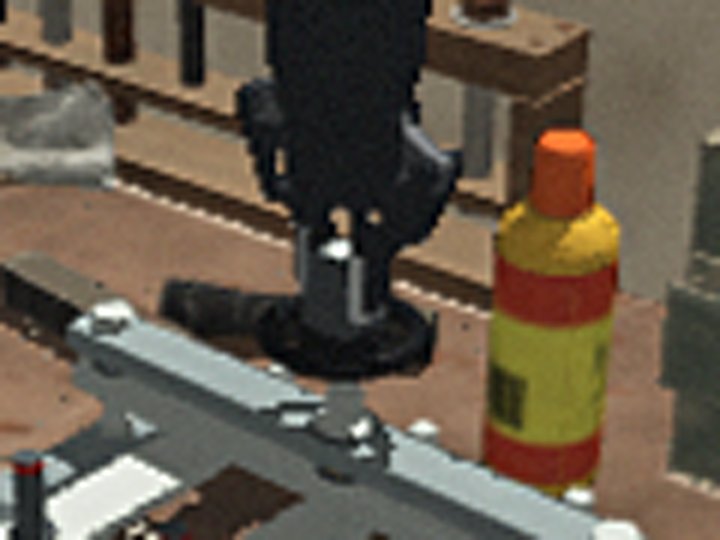

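Run:
```python
from h import *
w=bot.capture("wrist");o=bot.get_obs();p=o["position"];print(p)
save(w,"w40",(205,170,315,240),7)
for q in ([649.7,-33.7,106],[649.7,-33.7,128],[p[0],p[1],106]):print((proj(w,q)-[205,170])*7+3)
```

```text
[648.99472158 -32.42237242 144.69949518]
[[357.49344594 244.11544756]]
[[355.42182584 325.70533233]]
[[368.18556267 236.364962  ]]
```

View pics/w40.png

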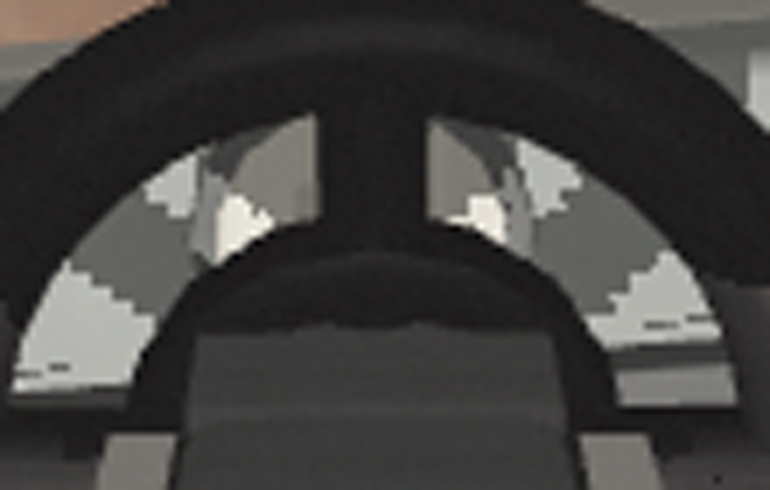

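```bash
python3 -m crank '[1,0,-0.1,-1,0,0,0,1,0,0,-0.8,0,0,0,1,0,0,-0.4,0,0,0,1,0,0,-0.3,0,0,0,1,0,0,0,0,0,0]' 100
python3 - <<'E'
from h import *
np.set_printoptions(precision=1,suppress=True)
o=bot.get_obs();p=o["position"]
print(p,o["gripper_width"],o["force"],o["torque"])
E
```

```text
clock: 46.08
position: [649.1, -34.3, 119.4]
tool_rot: [-178.6, 90.0, 172.4]
force: [-0.5, -1.1, -2.3]
gripper_width: 26.5
[649.1 -34.3 119.4] 26.53366889981534 [-0.5 -1.1 -2.3] [ 0. -0.  0.]
```

```bash
python3 -m crank '[1,0,0,-0.5,0,0,0,1,0,0,-0.5,0,0,0,1,0,0,-0.4,0,0,0,1,0,0,0,0,0,0]' 100
python3 - <<'E'
from h import *
np.set_printoptions(precision=1,suppress=True)
o=bot.get_obs();p=o["position"]
print(p,o["gripper_width"],o["force"],o["torque"])
w=bot.capture("wrist");save(w,"w41",k=1.5)
s=bot.capture("scene");save(s,"s41",(230,110,350,200),6)
E
```

```text
clock: 46.58
position: [648.8, -34.2, 105.1]
tool_rot: [179.6, 90.0, 170.6]
force: [0.4, -0.3, -2.7]
gripper_width: 26.7
[648.8 -34.2 105.1] 26.721626001560395 [ 0.4 -0.3 -2.7] [0. 0. 0.]
```

View pics/s41.png

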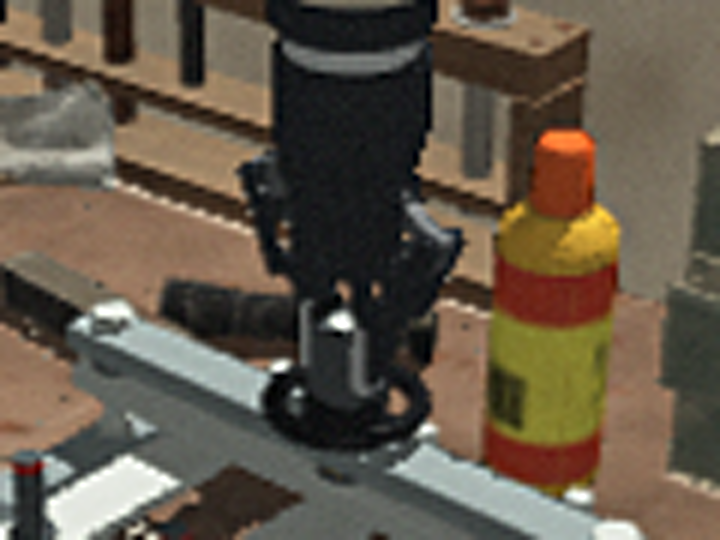

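Engaged freely; go on to the collar.

```bash
python3 -m crank '[1,0,0,-0.3,0,0,0,1,0,0,-0.3,0,0,0,1,0,0,-0.2,0,0,0,1,0,0,0,0,0,0]' 100
python3 - <<'E'
from h import *
np.set_printoptions(precision=1,suppress=True)
o=bot.get_obs();p=o["position"]
print(p,o["gripper_width"],o["force"],o["torque"])
E
```

```text
clock: 47.18
position: [649.6, -34.4, 101.2]
tool_rot: [-2.8, 89.8, -11.8]
force: [-10.1, 1.1, 27.6]
gripper_width: 26.4
[649.6 -34.4 101.2] 26.35826724784972 [-10.1   1.1  27.6] [0.4 2.4 0.1]
```

```bash
python3 -m crank '[1,0,0,0.2,0,0,0,1,0,0,0,0,0,-0.1,1,0,0,0,0,0,-0.1,1,0,0,0,0,0,-0.1,1,0,0,0,0,0,-0.1,1,0,0,0,0,0,-0.1,1,0,0,0,0,0,-0.1,1,0,0,0,0,0,0]' 110
python3 - <<'E'
from h import *
np.set_printoptions(precision=2,suppress=True)
o=bot.get_obs();p=o["position"];m=R.from_euler('xyz',o["tool_rot"],degrees=True).as_matrix()
print(p,o["gripper_width"],o["force"],o["torque"],np.degrees(np.arctan2(m[1,1],m[0,1])),o["qpos"])
w=bot.capture("wrist");save(w,"w42",k=1.5)
E
```

```text
clock: 48.18
position: [649.5, -34.2, 101.3]
tool_rot: [44.5, 89.9, 1.1]
force: [-4.9, 1.4, 11.7]
gripper_width: 26.5
[649.54 -34.17 101.32] 26.474420514288138 [-4.85  1.41 11.74] [ 0.36  0.97 -0.04] 46.563663559383905 [-9.46 33.99  2.71 58.63  0.02 33.98]
```

View pics/w42.png

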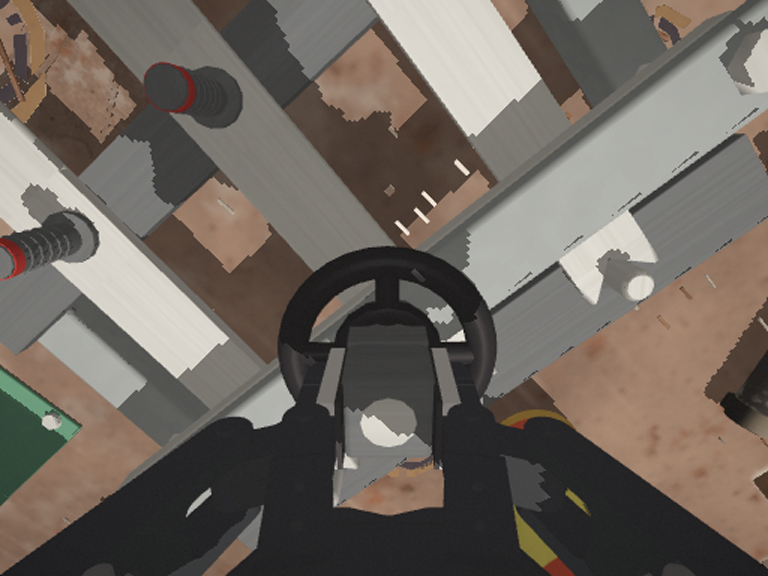

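```bash
python3 -m crank '[1,0,0,0,0,0,-0.1,1,0,0,0,0,0,-0.1,1,0,0,0,0,0,-0.1,1,0,0,0,0,0,-0.1,1,0,0,0,0,0,-0.1,1,0,0,0,0,0,-0.1,1,0,0,0,0,0,0]' 110
python3 - <<'E'
from h import *
np.set_printoptions(precision=2,suppress=True)
o=bot.get_obs();p=o["position"];m=R.from_euler('xyz',o["tool_rot"],degrees=True).as_matrix()
print(p,o["gripper_width"],o["force"],o["torque"],np.degrees(np.arctan2(m[1,1],m[0,1])),o["qpos"])
E
python3 -m crank '[1,0,0,0,0,0,-0.05,1,0,0,0,0,0,-0.05,1,0,0,0,0,0,-0.05,1,0,0,0,0,0,0]' 110
python3 - <<'E'
from h import *
np.set_printoptions(precision=2,suppress=True)
o=bot.get_obs();p=o["position"];m=R.from_euler('xyz',o["tool_rot"],degrees=True).as_matrix()
print(p,o["gripper_width"],o["force"],o["torque"],np.degrees(np.arctan2(m[1,1],m[0,1])),o["qpos"])
w=bot.capture("wrist");save(w,"w43",k=1.5)
E
```

```text
clock: 49.1
position: [649.9, -33.9, 101.3]
tool_rot: [88.5, 89.9, 10.7]
force: [-2.8, 2.5, 11.5]
gripper_width: 26.3
[649.94 -33.88 101.34] 26.297995161567993 [-2.8   2.5  11.47] [ 0.56  0.61 -0.04] 12.202987544347472 [-9.44 33.99  2.73 58.6   0.05 68.36]
clock: 49.6
position: [650.0, -33.9, 101.4]
tool_rot: [95.9, 89.9, 9.5]
force: [-3.3, 2.5, 10.4]
gripper_width: 26.1
[649.97 -33.88 101.35] 26.10276881544717 [-3.28  2.54 10.38] [ 0.55  0.56 -0.07] 3.6502830835786124 [-9.44 33.99  2.73 58.6   0.05 76.91]
```

View pics/w43.png

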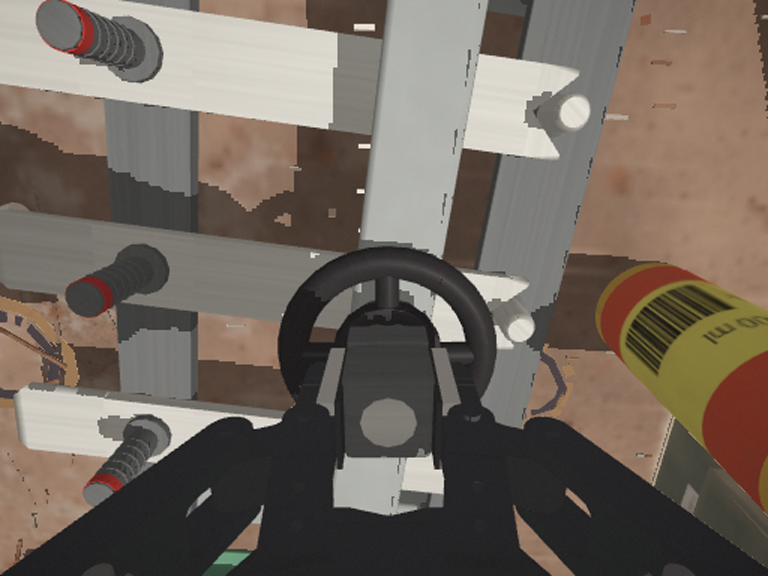

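```bash
python3 -m crank '[1,0,0,0,0,0,-0.04,1,0,0,0,0,0,-0.04,1,0,0,0,0,0,0]' 110 | grep -v force
python3 - <<'E'
from h import *
np.set_printoptions(precision=2,suppress=True)
o=bot.get_obs();p=o["position"];m=R.from_euler('xyz',o["tool_rot"],degrees=True).as_matrix()
print(p,o["gripper_width"],o["force"],o["torque"],np.degrees(np.arctan2(m[1,1],m[0,1])),o["qpos"][5])
E
python3 -m crank '[1,0,0,0,0,0,-0.04,1,0,0,0,0,0,-0.04,1,0,0,0,0,0,0]' 110| grep -v force
python3 - <<'E'
from h import *
np.set_printoptions(precision=2,suppress=True)
o=bot.get_obs();p=o["position"];m=R.from_euler('xyz',o["tool_rot"],degrees=True).as_matrix()
print(p,o["gripper_width"],o["force"],o["torque"],np.degrees(np.arctan2(m[1,1],m[0,1])),o["qpos"][5])
E
```

```text
clock: 50.02
position: [650.1, -33.6, 101.3]
tool_rot: [109.9, 89.8, 19.0]
gripper_width: 26.4
[650.15 -33.56 101.35] 26.414800341469597 [-1.8   3.19 10.3 ] [ 0.77  0.42 -0.  ] -0.9101207331671132 81.48181213257122
clock: 50.4
position: [650.3, -33.5, 101.4]
tool_rot: [113.2, 89.8, 17.7]
gripper_width: 26.1
[650.29 -33.48 101.35] 26.090682130052326 [-1.66  3.87 10.14] [0.84 0.25 0.24] -5.466648723352225 86.04516563414789
```

```bash
python3 -m crank '[1,0,0,0,0,0,-0.04,1,0,0,0,0,0,0]' 110 | grep -v force
python3 - <<'E'
from h import *
np.set_printoptions(precision=2,suppress=True)
o=bot.get_obs();p=o["position"];m=R.from_euler('xyz',o["tool_rot"],degrees=True).as_matrix()
print(p,o["gripper_width"],o["force"],o["torque"],np.degrees(np.arctan2(m[1,1],m[0,1])),o["qpos"][5])
E
python3 -m crank '[1,0,0,0,0,0,-0.04,1,0,0,0,0,0,0]' 110| grep -v force
python3 - <<'E'
from h import *
np.set_printoptions(precision=2,suppress=True)
o=bot.get_obs();p=o["position"];m=R.from_euler('xyz',o["tool_rot"],degrees=True).as_matrix()
print(p,o["gripper_width"],o["force"],o["torque"],np.degrees(np.arctan2(m[1,1],m[0,1])),o["qpos"][5])
w=bot.capture("wrist");save(w,"w44",k=1.5)
E
```

```text
clock: 50.65
position: [650.3, -33.5, 101.3]
tool_rot: [114.2, 89.8, 16.5]
gripper_width: 26.3
[650.32 -33.51 101.33] 26.27776371513796 [-1.35  4.43  9.74] [0.88 0.24 0.53] -7.7378715916835565 88.31632068321565
clock: 50.9
position: [650.4, -33.5, 101.3]
tool_rot: [114.8, 89.8, 14.7]
gripper_width: 26.4
[650.36 -33.54 101.34] 26.38461546691502 [-1.58  3.44 10.18] [0.77 0.26 0.69] -10.01409237418736 90.59304606929147
```

View pics/w44.png

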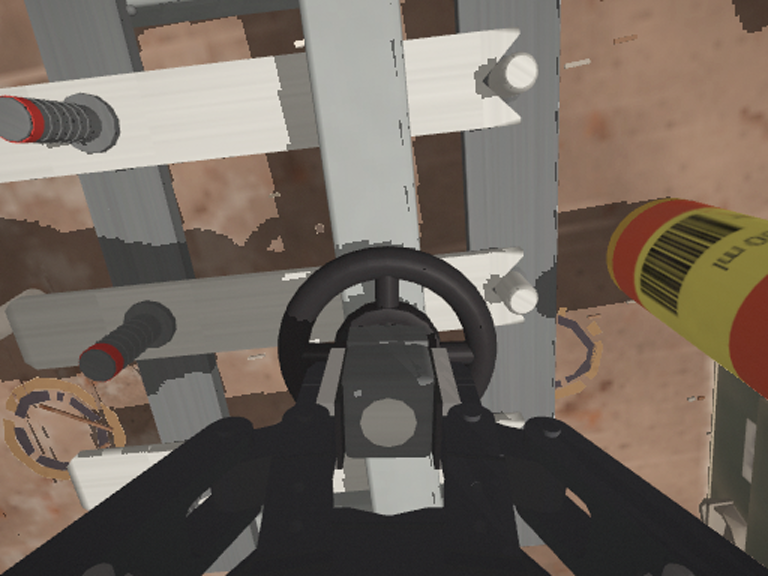

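```bash
python3 -m crank '[1,0,0,0,0,0,-0.04,1,0,0,0,0,0,0]' 120 | grep -v force
python3 - <<'E'
from h import *
np.set_printoptions(precision=2,suppress=True)
o=bot.get_obs();p=o["position"];m=R.from_euler('xyz',o["tool_rot"],degrees=True).as_matrix()
print(p,o["gripper_width"],o["force"],o["torque"],np.degrees(np.arctan2(m[1,1],m[0,1])),o["qpos"][5])
E
python3 -m crank '[1,0,0,0,0,0,-0.04,1,0,0,0,0,0,0]' 120| grep -v force
python3 - <<'E'
from h import *
np.set_printoptions(precision=2,suppress=True)
o=bot.get_obs();p=o["position"];m=R.from_euler('xyz',o["tool_rot"],degrees=True).as_matrix()
print(p,o["gripper_width"],o["force"],o["torque"],np.degrees(np.arctan2(m[1,1],m[0,1])),o["qpos"][5])
w=bot.capture("wrist");save(w,"w45",(170,155,345,320),4)
E
```

```text
clock: 51.2
position: [650.4, -33.5, 101.4]
tool_rot: [115.3, 89.8, 13.1]
gripper_width: 26.4
[650.37 -33.54 101.35] 26.38416250823199 [-1.51  3.   10.07] [0.65 0.19 0.95] -12.289244306237741 92.87077920353637
clock: 51.45
position: [650.4, -33.6, 101.4]
tool_rot: [115.1, 89.8, 10.5]
gripper_width: 26.2
[650.41 -33.59 101.37] 26.231283547857593 [-0.61  3.22 10.51] [0.56 0.19 1.14] -14.561482790510018 95.14374648181509
```

View pics/w45.png

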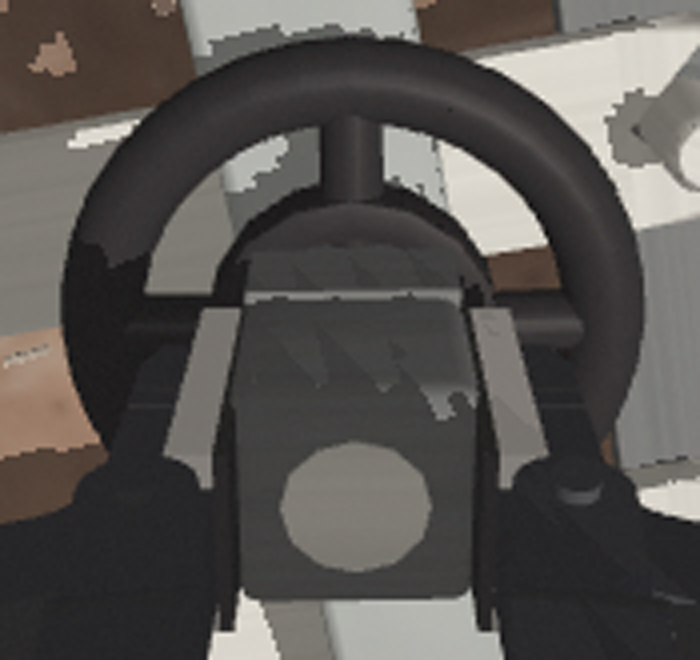

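```bash
python3 -m crank '[1,0,0,0,0,0,-0.05,1,0,0,0,0,0,-0.05,1,0,0,0,0,0,0]' 120 | grep -v force
python3 - <<'E'
from h import *
np.set_printoptions(precision=2,suppress=True)
o=bot.get_obs();p=o["position"];m=R.from_euler('xyz',o["tool_rot"],degrees=True).as_matrix()
print(p,o["gripper_width"],o["force"],o["torque"],np.degrees(np.arctan2(m[1,1],m[0,1])),o["qpos"][5])
w=bot.capture("wrist");save(w,"w46",(170,155,345,320),4)
E
```

```text
clock: 51.88
position: [650.4, -33.6, 101.4]
tool_rot: [116.9, 89.8, 6.7]
gripper_width: 26.3
[650.41 -33.61 101.36] 26.28021378196078 [-1.17  2.1   8.91] [0.52 0.22 1.58] -20.26230111805273 100.84938498608534
```

View pics/w46.png

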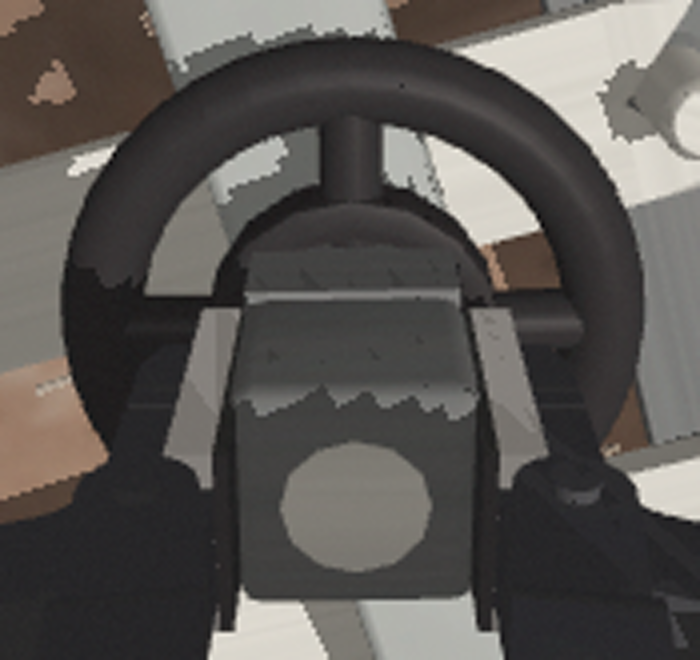

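Run:
```python
from h import *
s=bot.capture("scene");save(s,"s46",(200,120,360,240),5)
```

```text
(no output)
```

View pics/s46.png

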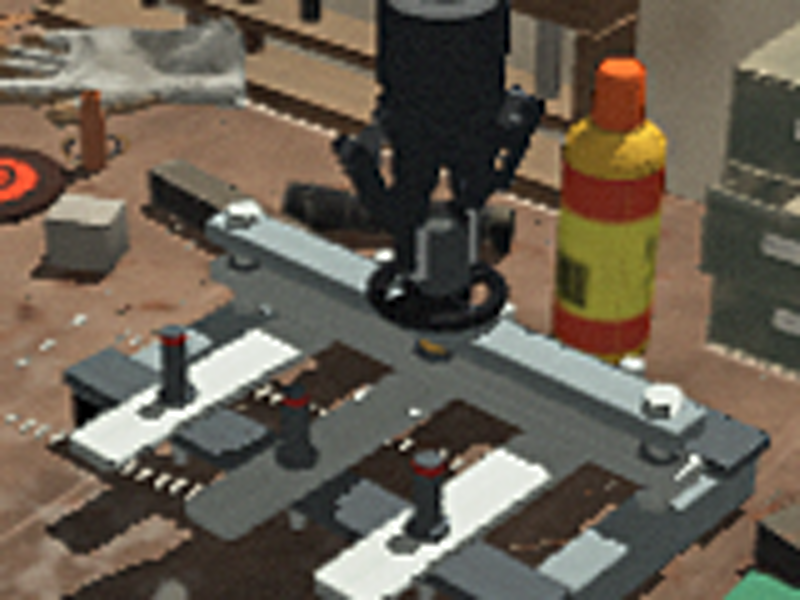

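```bash
python3 -m crank '[1,0,0,0,0,0,-0.05,1,0,0,0,0,0,-0.05,1,0,0,0,0,0,0,1,0,0,0,0,0,0]' 120 | grep -v force
python3 - <<'E'
from h import *
np.set_printoptions(precision=2,suppress=True)
o=bot.get_obs();p=o["position"];m=R.from_euler('xyz',o["tool_rot"],degrees=True).as_matrix()
print(p,o["gripper_width"],o["force"],o["torque"],np.degrees(np.arctan2(m[1,1],m[0,1])),o["qpos"][5])
w=bot.capture("wrist");save(w,"w47",k=1.5)
E
```

```text
clock: 52.48
position: [650.5, -33.7, 101.4]
tool_rot: [119.0, 89.8, 3.1]
gripper_width: 26.1
[650.5  -33.69 101.38] 26.135055559314146 [-1.65  2.99  9.18] [0.37 0.13 1.96] -25.927508266967617 106.5140235573745
```

View pics/w47.png

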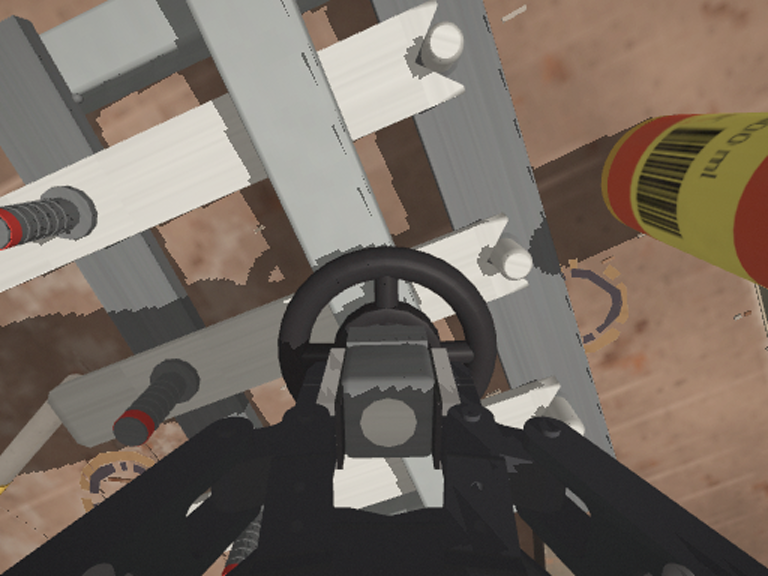

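```bash
python3 -m crank '[0.1,0,0,0,0,0,0,-0.3,0,0,0,0,0,0,-0.3,0,0,0,0,0,0,-0.3,0,0,0,0,0,0]' 50
python3 - <<'E'
from h import *
np.set_printoptions(precision=2,suppress=True)
o=bot.get_obs();p=o["position"]
print(p,o["gripper_width"],o["force"],o["torque"])
w=bot.capture("wrist");save(w,"w48",k=1.5)
E
```

```text
clock: 53.02
position: [649.0, -34.4, 99.4]
tool_rot: [-63.8, 90.0, -179.9]
force: [-0.1, 0.1, -0.7]
gripper_width: 55.5
[649.05 -34.43  99.43] 55.486015364319606 [-0.1   0.14 -0.66] [-0.01 -0.    0.02]
```

View pics/w48.png

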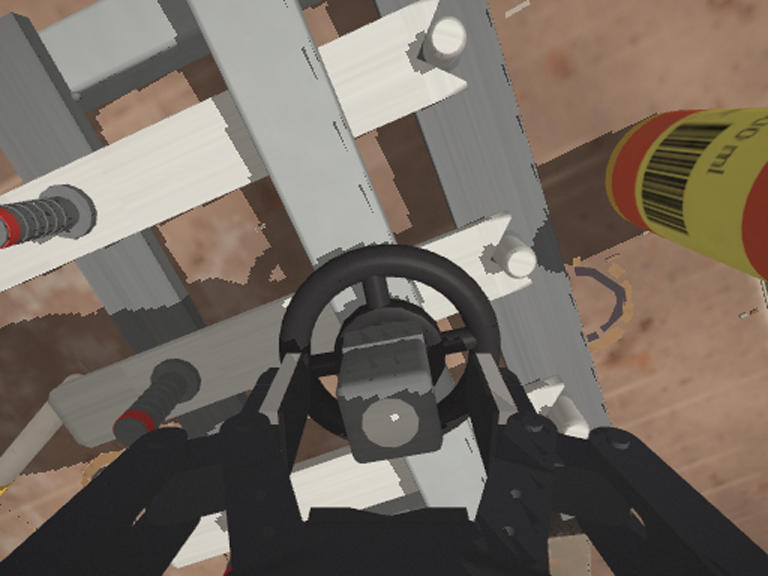

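```bash
python3 -m crank '[-0.4,0,0,2,0,0,0,-0.4,0,0,3,0,0,0,-0.4,0,0,5,0,0,0,-0.4,0,0,5,0,0,0.1,-0.4,-3,3,3,0,0,0.17,-0.4,-4,4,0,0,0,0.17,-0.4,-4,4,0,0,0,0.17,-0.4,-2,4,0,0,0,0.17,-0.4,0,4,0,0,0,0.17,-0.4,0,4,0,0,0,0.17,-0.4,0,0,0,0,0,0,-0.4,0,0,0,0,0,0]' 50
python3 - <<'E'
from h import *
np.set_printoptions(precision=2,suppress=True)
o=bot.get_obs();print(o["position"],o["force"],o["qpos"])
w=bot.capture("wrist");save(w,"w49",k=1.5)
t=bot.capture("top");save(t,"t49",(200,110,400,260),4);s=bot.capture("scene");save(s,"s49",(200,120,360,240),5)
E
```

```text
clock: 54.58
position: [519.1, 195.4, 279.5]
tool_rot: [-61.1, 90.0, -113.1]
force: [-0.4, 0.7, -0.5]
gripper_width: 59.8
[519.07 195.43 279.49] [-0.41  0.73 -0.47] [13.09 18.44  4.95 76.53 -0.02 65.11]
```

View pics/t49.png

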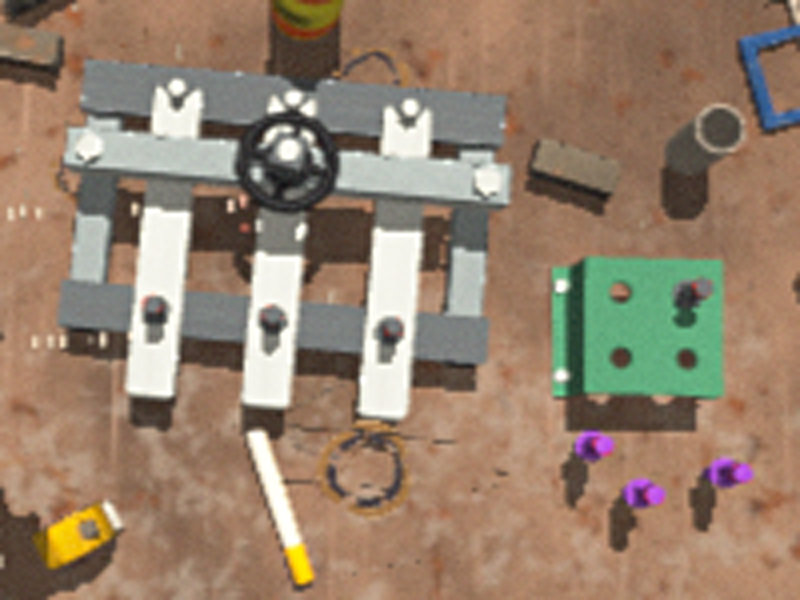

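View pics/s49.png

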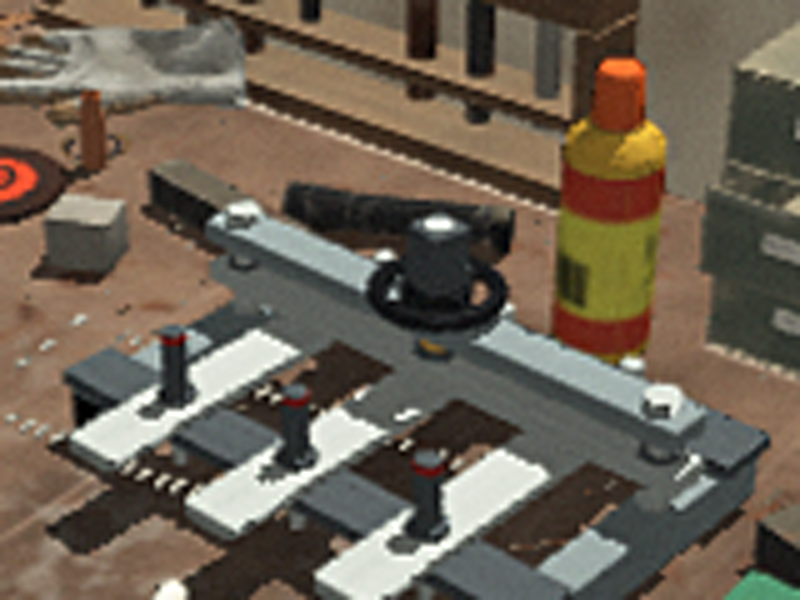

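View pics/w49.png

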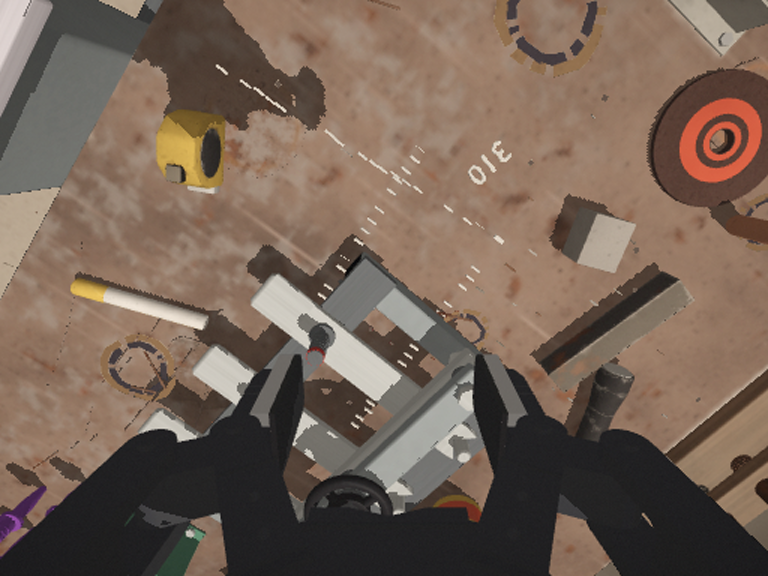

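Run:
```python
from h import *
np.set_printoptions(precision=1,suppress=True)
t=bot.capture("top")
print(unproj(t,np.array([[290,149]])/4+[199.6,109.6],158))
print([ (np.array(d["centre"]).round(0),round(d["score"],2)) for l in("handwheel_mid","tape_measure","steel_block_1") for d in bot.find_in(t,l)[:3]])
print(bot.sign_off())
```

```text
[[650.6 -35.6 158. ]]
[(array([647., -29., 118.]), 0.98), (array([644., -43.,  47.]), 0.38), (array([530.,  72.,  87.]), 0.26), (array([ 669., -287.,   30.]), 0.71), (array([687., 301.,  41.]), 0.42)]
the job is handed in; nothing more can be done
None
```

I handed the job in at about 55 s on the robot's clock, with all three straps pinned and the clamp turned tight. No verdict was reported.

- **Straps:** all three were there. I gripped each at its free end, swung it straight and pushed it against its post until the wrist read 16–18 N.
- **Pins:** one steel pin went through each strap and rail, and all three were in before I touched the clamp. Each collar sat on its strap at the expected height within 0.6 mm, with 28–66 N pressing it down. The spare pin and the purple look-alikes were left alone.
- **Handwheel:** it went onto the spindle down to the expected home height, within 0.1 mm. I turned it clockwise about 107° at the gripper, up to about 2 N m.

**Last checks:**
- The closing top and scene views show the straps straight over their holes, the pins upright and the wheel on the spindle.
- The other bench items look undisturbed.
- The gripper was open and clear of everything.

**What failed or disagreed:**
- **Fingertips:** they are about 25 mm shorter than the stated tool point. My first close passed over strap 1 without touching it, so I corrected for that from then on.
- **Spindle angle:** I could not read it directly. When I let go, the wheel sprang back about 8–10°. Allowing for play in the bore, I estimate the spindle turned at least as far as its hard stop. The gap under the clamp bar was not visible in any picture.
- **Tape measure:** the last detector call did not pick it up, but it stands in its original place in the final top view.

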